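# Pull down the weld booth's guard flap with the hook rod

## Robot

A 6-joint arm with a two-finger parallel gripper is mounted at the origin on the work surface. World frame = base frame: x ahead of the robot, y to its left, z up, the work surface at z = 0. Lengths are in m, angles in rad, forces in N, time in s.
With the tool pointing down it reaches from about 0.25 to 0.775 m from the base axis. Payload 4 kg.
Tool frame: the origin (TCP) lies on the centre line of the jaws, within the pads' length; the fingertips stand 22 mm ahead of it and the grasp point (between the pads) lies 3 mm ahead of it (arm.tips_ahead is the distance from the TCP to the fingertips, in m); y points along the fingers, x is the direction in which the jaws open and shut, and the axes are right-handed (so a half turn about y gives the same grasp; the last joint's range is limited). The gripper opens to 94 mm and grips with 3 to 60 N. Pads are 16 mm wide; open, the fingers measure 119 mm over their backs; the gripper's body (75 mm by 177 mm) begins 78 mm behind the grasp point.
Start: joints at [-0.103, 0.087, 1.371, -0, 1.684, -0.103], TCP at [0.55, -0, 0.228] pointing down, gripper open.
Joint ranges: [-3.1, 3.1], [-0.76, 2.03], [0.27, 2.55], [-1.08, 4.22], [0.17, 2.65], [-2.57, 2.57]. Speed limits (rad/s): [2.79, 2.79, 3.14, 3.14, 3.14, 3.14].

## Interface

Orientations are given as a 3x3 rotation matrix whose columns are the frame's x, y, z axes.
In Python, from plant import arm gives the robot as it stands. The module is installed in compiled form; this text tells all that it offers.
- The arm moves only by the tool move_arm, never from a script. Its argument "targets" is a list of rows, each an object with "travel": the shift along the world's x, y, z in m, a list of three; "turn": the turn, a rotation vector about the world's x, y, z in rad, a list of three; "claw": the opening, from -1 (shut) to 1 (fully open). In form: [{"travel": [tx, ty, tz], "turn": [ax, ay, az], "claw": claw}, ...]. A call has 1 to 10 rows; each row is the pose to reach, as a shift and turn from the pose commanded when the call began; what a row does not reach only later rows make up. A row lasts 1/10 s, in which the tool goes at most 50 mm and 8.59 degrees, less where a joint would pass 70% of its speed; a pose out of reach is approached as far as the arm can. A call with a gripper value outside its range is refused whole. The fingers move at their own pace and stop on an object; "squeeze" is the grip in N (left out, the last holds). Time passes only in rows, so rows that repeat a pose let the fingers close. It gives the time, the measured TCP pose, the force and the opening at its end, in the units of the state.
- arm.get_obs(): the state, without advancing time (a new reading comes with each control period).
- arm.grab_frame(name): name is "scene" or "side" or "wrist"; returns a dict with "image" (480x640x3 uint8, blue, green, red), "intrinsics" (3x3 intrinsics, pixels), "extrinsics" (4x4, takes a point from world to camera coordinates); the wrist camera has in their place "mount" (4x4, takes a point from camera to tool coordinates, whose origin is the TCP and whose axes are the tool frame's). Camera axes: x right, y up, looking along -z (the intrinsics and any distortion apply to the point x, -y, -z); pixel columns grow to the right and rows downward; lengths in m; the calibration is good to about 2 mm. A picture is of the moment at which its call begins: read the wrist's pose just before it. There is no depth.
- arm.sign_off(): hands the job in, once; it reports no verdict.
The state is a dict: "clock": time; "joint_pos": joint angles; "qd": joint speeds; "joint_torque": joint torques, N m; "ee_pos": TCP position; "tcp_rot": TCP orientation; "force": force on the tool from outside, world axes, zero at the start; "moment": the same for the moment, N m; "grip_width": finger opening in m.
Only numpy, scipy, OpenCV 4.12 (cv2) and the standard library are available. Lean on these libraries where they do the work, as an engineer would, in place of code of your own. Each camera call takes 0.05 s, during which the arm holds its last target. There are 200 camera calls.

## Task

Take the yellow hook rod from its blue rack, hook it into the white ring at the top of the orange guard flap and pull the flap down towards you until its spring catch takes and the flap stays down by itself, then unhook and lay the rod back in its rack. Pull gently, never with more than about 20 N, touch the booth and flap only with the rod, and leave the other things where they are.

Things in the scene. Friction and masses are not known exactly. Their poses are not given: they have to be found in the camera images.
- rod_grip (a point): centre of the hook rod's yellow square grip, 150 x 18 x 18 mm, long along the rod's x, z up. Beyond its +x end a 9 mm steel shaft leads to the hook: a round tine, 7 mm thick, at x = +120 mm, pointing straight down (the rod's -z) and ending 43 mm below the rod's centre line. About 0.15 kg. It starts lying level in the rack
- rod_tine (a point): point on the axis of the hook's tine, 120 mm along +x and 20 mm below the rod's centre line; axes as the rod's
- rack_seat (a point): where the grip's centre lies in the fixed blue rack, 69 mm above the table; x along the rod as it lies, z up. Two uprights, 55 mm each side along x and 8 mm thick, carry the grip in open-topped notches 22 mm wide, floor at 60 mm, flared tops at 88 mm; 102 mm between them are free for fingers. Foot 150 x 60 x 12 mm
- booth: red weld booth, 150 x 340 mm, 266 mm high, fixed; origin at the centre of its underside, front facing its own -x, z up. It carries the orange flap on its front and, 130 to 165 mm to +y of the middle, a dark steel stay with the flap's spring catch and rubber stop, standing out up to 140 mm in front, up to 240 mm high
- flap_hinge (a point): middle of the flap's level hinge line, 100 mm above the table, 83 mm in front of the booth's centre; axes as the booth's. The flap turns about this y axis, its top coming down towards the booth's -x (the robot). Flap 240 mm wide, top edge 170 mm from the hinge
- flap_ring (a point): centre of the white ring on the flap's top edge: inside 22 mm, outside 34 mm, wire 6 mm. With the flap shut it is 29 mm in front of and 178.5 mm above the hinge line (radius 181 mm); its hole's axis then leans 25 degrees from upright, and stands upright at a flap angle of 0.44 rad, so a tine pointing down enters from above at any angle. It turns with the flap
- flap (a joint): flap angle, rad: 0 shut (upright), growing as pulled down. Spring-shut: 1 to 2 N of level pull at the ring moves it, 3 to 4 N later, more if the hook drags the ring upward. Somewhere in 0.5 to 0.95 (hidden, new each time) a catch takes it: the pull climbs to 5-8 N, drops at the click, and about 0.02 rad on it rises steeply at a firm stop, where 12 N is plenty. Not caught, it springs shut
- tray: grey parts tray, 160 x 130 x 45 mm, holding steel angles; leave alone
- jar: glass jar with red lid, 66 mm across, 90 mm high; leave alone
- wrench: steel ring spanner, 165 mm long, lying flat on the table; leave alone
- hammer: hammer lying on the table; leave alone
- tape: yellow roll of tape, 96 mm across, 25 mm high; leave alone
- can: blue can, 66 mm across, 120 mm high; leave alone
There are look-alikes about, which are no part of the job. What is shaped like the part that bears rod_grip but pink is not meant.

How it is judged:
By the outcome, as a careful person would: the job done as asked, in the order asked, and still so for the second after the job is handed in, with the robot touching nothing.
It also fails if it takes over 72 s, if anything falls off the work surface, if the arm or the gripper's body presses on something with over 40 N, if the wrist force passes 120 N, or if a joint passes its speed limit or range.

## Working session

There is one attempt and no reset: what is moved stays moved. The work goes in short steps, Python scripts to look and compute and a tool call to move; the robot and the scene stay as the last step left them, time stands still between calls to the robot, and variables do not carry over. Pictures are saved under pics/ and viewed, about 8 in all and at most 12, crops included, and the job is handed in when it is done.

Besides the shell and the picture viewer there is one more tool, called after "Request:" as name(argument=value, ...) on one line, values as JSON. move_arm: Moves the arm, as the interface text tells. Its arguments: {"type":"object","properties":{"targets":{"type":"array","items":{"type":"object","properties":{"travel":{"type":"array","items":{"type":"number"}},"turn":{"type":"array","items":{"type":"number"}},"claw":{"type":"number"}}}},"squeeze":{"type":"number"}},"required":["targets"]}

```bash
mkdir -p pics; cat > h.py <<'E'
import numpy as np, cv2
from plant import arm
def grab(n,f=None):
    o=arm.get_obs(); d=arm.grab_frame(n); d={k:(np.array(v) if k!='image' else v) for k,v in d.items()}
    d['ee']=np.array(o['ee_pos']); d['R']=np.array(o['tcp_rot'])
    if f: cv2.imwrite('pics/'+f,d['image']); np.savez('pics/'+f[:-4],**d)
    return d
def cam(d):  # world->cam 4x4
    if 'extrinsics' in d: return d['extrinsics']
    T=np.eye(4);T[:3,:3]=d['R'];T[:3,3]=d['ee']
    return np.linalg.inv(T@d['mount'])
def ray(d,u,v):
    E=cam(d);K=d['intrinsics'];p=np.linalg.inv(K)@[u,v,1]
    r=E[:3,:3].T@np.array([p[0],-p[1],-p[2]]); c=-E[:3,:3].T@E[:3,3]
    return c,r/np.linalg.norm(r)
def onz(d,u,v,z):
    c,r=ray(d,u,v);return c+r*(z-c[2])/r[2]
def proj(d,P):
    E=cam(d);q=E[:3,:3]@np.array(P)+E[:3,3];q=d['intrinsics']@[q[0],-q[1],-q[2]];return q[:2]/q[2]
def load(f): return dict(np.load('pics/'+f+'.npz'))
def tri(*obs):
    A=np.zeros((3,3));b=np.zeros(3)
    for d,u,v in obs:
        c,r=ray(d,u,v);M=np.eye(3)-np.outer(r,r);A+=M;b+=M@c
    return np.linalg.solve(A,b)
def st():
    o=arm.get_obs();return o
E
python3 - <<'E'
from h import *
for n in('scene','side'):
    d=grab(n,n+'1.png');E=cam(d);print(n,-E[:3,:3].T@E[:3,3],d['intrinsics'],[k for k in d])
d=grab('wrist','wrist1.png');print(d['mount'],d['intrinsics'])
o=st();print(o)
E
```

```text
scene [ 0.94470139 -0.65284951  0.93376865] [[439.63945897   0.         316.84893239]
 [  0.         439.63945897 235.8411924 ]
 [  0.           0.           1.        ]] ['image', 'intrinsics', 'extrinsics', 'ee', 'R']
side [0.13877079 1.08455121 0.8145686 ] [[512.72178895   0.         319.79117058]
 [  0.         512.72178895 246.0430027 ]
 [  0.           0.           1.        ]] ['image', 'intrinsics', 'extrinsics', 'ee', 'R']
[[ 9.99999638e-01 -8.50028344e-04 -3.04618433e-05  1.44977616e-03]
 [ 1.75449008e-04  2.41182018e-01 -9.70479883e-01 -1.57076334e-01]
 [ 8.32282256e-04  9.70479527e-01  2.41182080e-01  7.07039234e-02]
 [ 0.00000000e+00  0.00000000e+00  0.00000000e+00  1.00000000e+00]] [[343.9659715    0.         318.95519504]
 [  0.         343.9659715  246.06757204]
 [  0.           0.           1.        ]]
{'clock': 0.15, 'joint_pos': array([-1.03077562e-01,  8.78162139e-02,  1.37190179e+00, -1.84434411e-05,
        1.68360215e+00, -1.03114309e-01]), 'qd': array([ 8.55776698e-04, -1.63956806e-03, -4.29746454e-03, -3.49411204e-04,
       -6.12328475e-05,  5.14438094e-04]), 'joint_torque': array([ 1.24418581e-03, -3.40636396e+01, -3.02795255e+01,  7.18983379e-02,
        3.04441026e-02, -1.11468453e-04]), 'ee_pos': array([5.49615017e-01, 4.14909366e-05, 2.26558778e-01]), 'tcp_rot': array([[ 9.99998520e-01, -1.72022126e-03, -3.45486100e-05],
       [ 3.48230758e-05,  1.59522880e-04,  9.99999987e-01],
       [-1.72021572e-03, -9.99998508e-01,  1.59582547e-04]]), 'force': array([ 0.07199193,  0.66687471, -0.95833074]), 'moment': array([-0.00251986,  0.01669319,  0.04297287]), 'grip_width': 0.0942417816360398}
```

View pics/scene1.png

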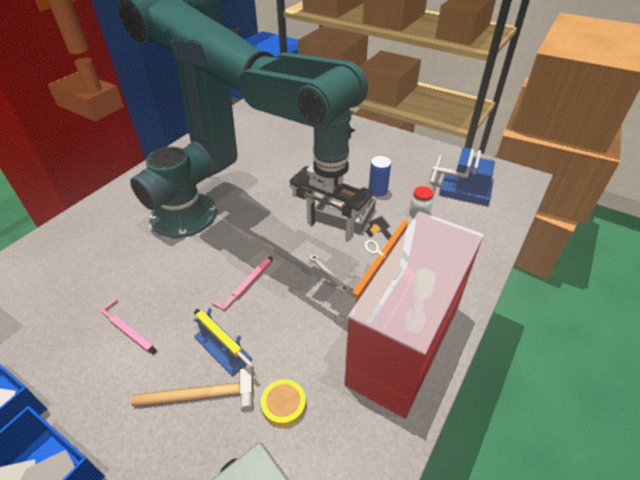

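View pics/side1.png

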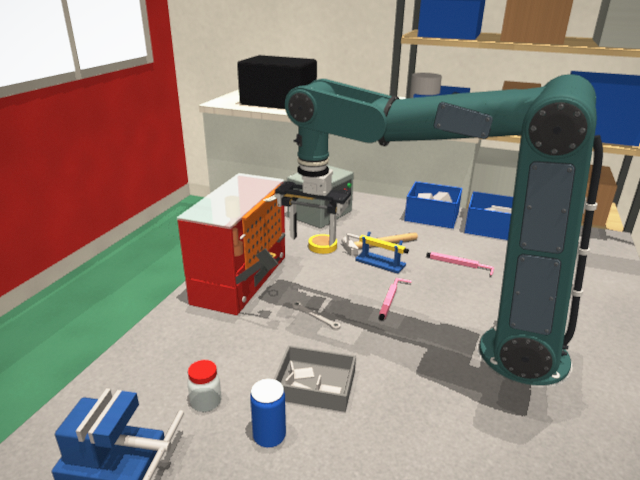

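The scene view shows the rack with the yellow rod at about (222,335), its hook end at (250,368), and the flap's ring edge around (372,245). The side view shows the rod at about (363–407, 238–250), its hook near (347,240), and the flap at about (265,235).

```bash
python3 - <<'E'
from h import *
s,t=load('scene1'),load('side1')
a=tri((s,198,313),(t,407,250));b=tri((s,240,352),(t,363,238));print(a,b)
for z in(.069,.078):print(onz(s,198,313,z),onz(s,240,352,z),onz(t,407,250,z),onz(t,363,238,z))
def crop(d,x,y,w,h,k):return cv2.resize(d['image'][y:y+h,x:x+w],(w*k,h*k),interpolation=cv2.INTER_CUBIC)
im=np.zeros((600,800,3),np.uint8)
im[:300,:400]=crop(s,180,295,100,75,4)
im[:300,400:]=crop(t,335,215,100,75,4)
im[300:,:400]=crop(s,340,215,100,75,4)
im[300:,400:]=crop(t,225,180,100,75,4)
cv2.imwrite('pics/c1.png',im)
E
```

```text
[ 0.35198295 -0.28710371  0.06884717] [ 0.50163919 -0.31467694  0.06700532]
[ 0.35488146 -0.2867237   0.069     ] [ 0.50875954 -0.31387824  0.069     ] [ 0.35015386 -0.28963403  0.069     ] [ 0.49628882 -0.3164827   0.069     ]
[ 0.36101996 -0.29053412  0.078     ] [ 0.51329657 -0.31740606  0.078     ] [ 0.34760218 -0.27304579  0.078     ] [ 0.4919731  -0.29957037  0.078     ]
```

View pics/c1.png

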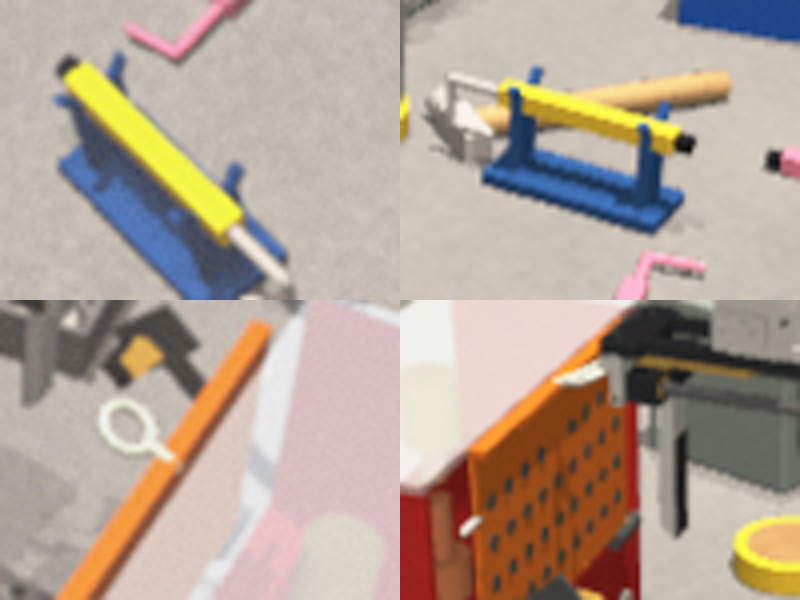

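```bash
python3 - <<'E'
from h import *
s,t=load('scene1'),load('side1')
c=lambda x,y,x0,y0:(x0+(x+.5)/4-.5,y0+(y+.5)/4-.5)
r1=c(127,125,340,215);r2=c(182,75,225,180)
print('ring',tri((s,*r1),(t,*r2)),onz(s,*r1,.2785),onz(t,*r2,.2785))
# top edge
e1=c(262,25,340,215);print('edge',onz(s,*e1,.27),onz(s,*c(60,298,340,215),.27),onz(s,*c(180,160,340,215),.27))
print('edge side',onz(t,*c(72,150,225,180),.27),onz(t,*c(200,28,225,180),.27))
# booth top corners from scene picture
for p in [(411,217),(481,234),(350,324),(413,344)]:print('booth',onz(s,*p,.266))
# grip from crops, top edges at .078
a1=c(88,68,180,295);b1=c(230,228,180,295);print('grip top',onz(s,*a1,.078),onz(s,*b1,.078))
a2=c(280,138,335,215);b2=c(103,92,335,215);print(onz(t,*a2,.074),onz(t,*b2,.074))
E
```

```text
ring [ 0.68593693 -0.05384768  0.27797172] [ 0.68367259 -0.05557212  0.2785    ] [ 0.68797568 -0.05170909  0.2785    ]
edge [0.70724637 0.06195861 0.27      ] [ 0.70779293 -0.16845106  0.27      ] [ 0.71534748 -0.05573032  0.27      ]
edge side [0.70971527 0.0632948  0.27      ] [ 0.72077547 -0.15143549  0.27      ]
booth [0.71154227 0.08533963 0.266     ]
booth [0.86296692 0.11499306 0.266     ]
booth [ 0.73883645 -0.24005565  0.266     ]
booth [ 0.85148501 -0.21727844  0.266     ]
grip top [ 0.36551728 -0.28295735  0.078     ] [ 0.50733642 -0.32010174  0.078     ]
[ 0.3565682  -0.28322101  0.074     ] [ 0.50228794 -0.30650145  0.074     ]
```

Request:
move_arm(targets=[{"travel": [-0.012,-0.03,0],"turn": [0,0,-0.14],"claw": 1},{"travel": [-0.024,-0.06,0],"turn": [0,0,-0.28],"claw": 1},{"travel": [-0.036,-0.09,0],"turn": [0,0,-0.42],"claw": 1},{"travel": [-0.048,-0.12,0],"turn": [0,0,-0.56],"claw": 1},{"travel": [-0.06,-0.15,0],"turn": [0,0,-0.7],"claw": 1},{"travel": [-0.072,-0.18,0],"turn": [0,0,-0.84],"claw": 1},{"travel": [-0.084,-0.21,0],"turn": [0,0,-0.98],"claw": 1},{"travel": [-0.096,-0.24,0],"turn": [0,0,-1.12],"claw": 1},{"travel": [-0.108,-0.27,0],"turn": [0,0,-1.26],"claw": 1},{"travel": [-0.12,-0.3,0],"turn": [0,0,-1.4],"claw": 1}])

```text
clock: 1.15
ee_pos: [0.4292, -0.301, 0.2271]
tcp_rot: [[0.164, -0.0, 0.986], [-0.986, 0.0, 0.164], [-0.0, -1.0, -0.0]]
force: [0.3, 0.5, -0.9]
grip_width: 0.094
```

Request:
move_arm(targets=[{"travel": [0,0,0],"turn": [0,0,-0.14],"claw": 1},{"travel": [0,0,0],"turn": [0,0,-0.28],"claw": 1},{"travel": [0,0,0],"turn": [0,0,-0.352],"claw": 1},{"travel": [0,0,0],"turn": [0,0,-0.352],"claw": 1},{"travel": [0,0,0],"turn": [0,0,-0.352],"claw": 1}])

```text
clock: 1.65
ee_pos: [0.4299, -0.2999, 0.2272]
tcp_rot: [[-0.179, -0.0, 0.984], [-0.984, 0.0, -0.179], [-0.0, -1.0, -0.0]]
force: [-0.8, -0.0, -0.8]
grip_width: 0.094
```

```bash
python3 - <<'E'
from h import *
d=grab('wrist','w2.png');print(d['ee'],d['R'].round(3),st()['joint_pos'].round(2),st()['clock'],st()['force'])
E
```

```text
[ 0.42992027 -0.29988569  0.22721011] [[-0.179 -0.     0.984]
 [-0.984  0.    -0.179]
 [-0.    -1.    -0.   ]] [-0.72  0.03  1.43 -0.    1.68  1.03] 1.7 [-0.10125587  0.29790702  0.66475188]
```

View pics/w2.png

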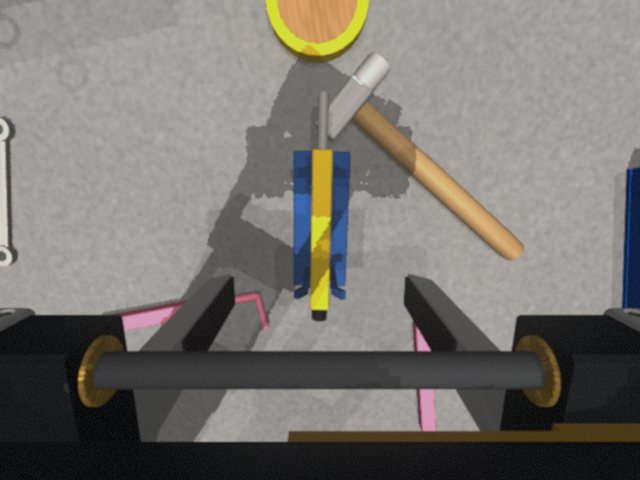

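The wrist view shows the grip's top face from (322,150) to (320,309), the shaft end and tine at about (323,96), and the hammer head just beside the shaft.

```bash
python3 - <<'E'
from h import *
d=load('w2')
a=onz(d,319.5,309,.078);b=onz(d,322,150,.078);t=onz(d,323,97,.069)
print(a,b,np.linalg.norm(b-a),t,(a+b)/2,np.degrees(np.arctan2(*(b-a)[[1,0]])))
for p in[(332,150),(311,150),(328,308),(312,308)]:print(onz(d,*p,.078))
print(np.linalg.norm(t[:2]-((a+b)/2)[:2]),np.degrees(np.arctan2(*(t-a)[[1,0]])))
E
```

```text
[ 0.36351109 -0.28718898  0.078     ] [ 0.50803589 -0.31542196  0.078     ] 0.1472566414145233 [ 0.55098832 -0.32403619  0.069     ] [ 0.43577349 -0.30130547  0.078     ] -11.053550621946458
[ 0.50651075 -0.32386437  0.078     ]
[ 0.50971349 -0.30613557  0.078     ]
[ 0.36307834 -0.29540573  0.078     ]
[ 0.36581332 -0.28028527  0.078     ]
0.11743569821809821 -11.119316716427711
```

Request:
move_arm(targets=[{"travel": [0.0035,-0.001,-0.03],"turn": [0,0,-0.01],"claw": 1},{"travel": [0.0035,-0.001,-0.07],"turn": [0,0,-0.01],"claw": 1},{"travel": [0.0035,-0.001,-0.105],"turn": [0,0,-0.01],"claw": 1},{"travel": [0.0035,-0.001,-0.13],"turn": [0,0,-0.01],"claw": 1},{"travel": [0.0035,-0.001,-0.148],"turn": [0,0,-0.01],"claw": 1},{"travel": [0.0035,-0.001,-0.155],"turn": [0,0,-0.01],"claw": 1},{"travel": [0.0035,-0.001,-0.155],"turn": [0,0,-0.01],"claw": 1},{"travel": [0.0035,-0.001,-0.155],"turn": [0,0,-0.01],"claw": 1}])

```text
clock: 2.5
ee_pos: [0.4342, -0.3015, 0.0736]
tcp_rot: [[-0.19, 0.001, 0.982], [-0.982, -0.001, -0.19], [0.001, -1.0, 0.002]]
force: [0.5, -0.2, 0.8]
grip_width: 0.0939
```

Request:
move_arm(targets=[{"travel": [0,0,0],"turn": [0,0,0],"claw": -0.4},{"travel": [0,0,0],"turn": [0,0,0],"claw": -1},{"travel": [0,0,0],"turn": [0,0,0],"claw": -1},{"travel": [0,0,0],"turn": [0,0,0],"claw": -1},{"travel": [0,0,0],"turn": [0,0,0],"claw": -1},{"travel": [0,0,0],"turn": [0,0,0],"claw": -1},{"travel": [0,0,0],"turn": [0,0,0],"claw": -1},{"travel": [0,0,0],"turn": [0,0,0],"claw": -1}], squeeze=15)

```text
clock: 3.3
ee_pos: [0.4335, -0.301, 0.0724]
tcp_rot: [[-0.19, -0.0, 0.982], [-0.982, -0.0, -0.19], [0.0, -1.0, -0.0]]
force: [-0.2, 0.2, 0.4]
grip_width: 0.0338
```

Request:
move_arm(targets=[{"travel": [0,0,0],"turn": [0,0,0],"claw": -1},{"travel": [0,0,0],"turn": [0,0,0],"claw": -1},{"travel": [0,0,0],"turn": [0,0,0],"claw": -1},{"travel": [0,0,0],"turn": [0,0,0],"claw": -1},{"travel": [0,0,0],"turn": [0,0,0],"claw": -1}], squeeze=50)

```text
clock: 3.8
ee_pos: [0.4335, -0.3011, 0.0725]
tcp_rot: [[-0.19, -0.0, 0.982], [-0.982, -0.0, -0.19], [0.0, -1.0, -0.0]]
force: [0.2, -1.5, -0.6]
grip_width: 0.0176
```

Request:
move_arm(targets=[{"travel": [0,0,0.01],"turn": [0,0,0],"claw": -1},{"travel": [0,0,0.03],"turn": [0,0,0],"claw": -1},{"travel": [0,0,0.06],"turn": [0,0,0],"claw": -1},{"travel": [0,0,0.1],"turn": [0,0,0],"claw": -1},{"travel": [0,0,0.14],"turn": [0,0,0],"claw": -1},{"travel": [0,0.02,0.18],"turn": [0,0,0.03],"claw": -1},{"travel": [0.01,0.05,0.21],"turn": [0,0,0.06],"claw": -1},{"travel": [0.02,0.08,0.24],"turn": [0,0,0.1],"claw": -1},{"travel": [0.03,0.11,0.265],"turn": [0,0,0.14],"claw": -1},{"travel": [0.04,0.14,0.285],"turn": [0,0,0.18],"claw": -1}])

```text
clock: 4.8
ee_pos: [0.4736, -0.1597, 0.36]
tcp_rot: [[-0.01, 0.002, 1.0], [-1.0, -0.001, -0.01], [0.001, -1.0, 0.002]]
force: [0.4, 0.2, -1.7]
grip_width: 0.0178
```

Request:
move_arm(targets=[{"travel": [0.02,0.035,0.012],"turn": [0,0,0.02],"claw": -1},{"travel": [0.04,0.065,0.012],"turn": [0,0,0.03],"claw": -1},{"travel": [0.06,0.09,0.012],"turn": [0,0,0.04],"claw": -1},{"travel": [0.0725,0.104,0.012],"turn": [0,0,0.04],"claw": -1},{"travel": [0.0725,0.104,0.012],"turn": [0,0,0.04],"claw": -1},{"travel": [0.0725,0.104,0.012],"turn": [0,0,0.04],"claw": -1},{"travel": [0.0725,0.104,0.012],"turn": [0,0,0.04],"claw": -1}])

```text
clock: 5.5
ee_pos: [0.5454, -0.0577, 0.3698]
tcp_rot: [[0.028, -0.0, 1.0], [-1.0, -0.0, 0.028], [0.0, -1.0, -0.0]]
force: [0.2, -0.3, -2.7]
grip_width: 0.0178
```

```bash
python3 - <<'E'
from h import *
d=grab('wrist','w3.png');print(d['ee'],d['R'].round(3),st()['joint_pos'].round(2),st()['clock'],st()['force'],st()['grip_width'])
grab('scene','s3.png');grab('side','t3.png')
E
```

```text
[ 0.54542274 -0.05770948  0.36981287] [[ 0.028 -0.     1.   ]
 [-1.    -0.     0.028]
 [ 0.    -1.    -0.   ]] [-0.21  0.1   1.07 -0.    1.97  1.33] 5.55 [ 0.39775533  0.23217225 -1.38194342] 0.017573318397193578
```

View pics/w3.png

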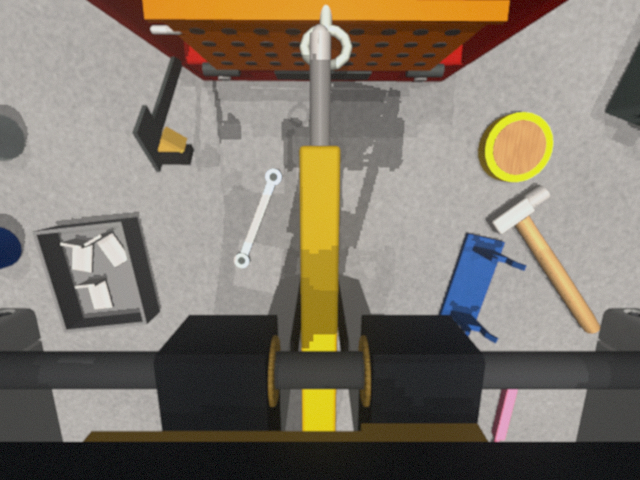

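The wrist view shows the ring centred at about (326,47), the shaft and tine end at (319,35) just in front of it, and the flap's top edge almost level from (146,18) to (508,20).

```bash
python3 - <<'E'
from h import *
d=load('w3');s=load('s3');t=load('t3')
print('ring',onz(d,326.5,47,.2785),'L/R',onz(d,301.5,47,.2785),onz(d,351.5,47,.2785))
l,r=onz(d,146,19,.27),onz(d,508,21,.27);print('edge',l,r,np.degrees(np.arctan2((l-r)[0]*-1,(l-r)[1])))
ee=d['ee'];R=d['R']
for L in(0,.02,.043):
    tp=ee+R[:,2]*.12+np.array([0,0,-.003-L]);print('tine expect',tp,proj(d,tp),proj(s,tp),proj(t,tp))
print('grip top axis', [onz(d,u,v,ee[2]-.003+.009) for u,v in((321,147),(319,430))])
def crop(d,p,k=6,w=66,h=100):
    x,y=int(p[0]-w/2),int(p[1]-h/2);x=max(x,0);y=max(y,0);print(x,y);return cv2.resize(d['image'][y:y+h,x:x+w],(w*k,h*k),interpolation=cv2.INTER_CUBIC)
cs=crop(s,proj(s,[.686,-.054,.30]));ct=crop(t,proj(t,[.686,-.054,.30]))
cv2.imwrite('pics/c3.png',np.hstack([cs,ct]))
cv2.imwrite('pics/c3w.png',cv2.resize(d['image'][0:100,260:390],(780,600),interpolation=cv2.INTER_CUBIC))
E
```

```text
ring [ 0.68827255 -0.05763623  0.2785    ] L/R [ 0.68780326 -0.04137971  0.2785    ] [ 0.68874189 -0.07389506  0.2785    ]
edge [0.70395167 0.06205007 0.27      ] [ 0.70970715 -0.1773795   0.27      ] 1.3770284860984972
tine expect [ 0.66537667 -0.05438465  0.36679194] [321.59269131  39.75378893] [366.72316014 210.43466273] [277.49031315 167.4238757 ]
tine expect [ 0.66537667 -0.05438465  0.34679194] [321.23257256  54.15755526] [366.05251737 218.02608273] [277.68738844 174.8138084 ]
tine expect [ 0.66537667 -0.05438465  0.32379194] [320.9117082  66.9912531] [365.30713977 226.46347237] [277.91055272 183.18202625]
grip top axis [array([ 0.62200785, -0.05537568,  0.37581287]), array([ 0.48005485, -0.05858823,  0.37581287])]
340 188
237 140
```

View pics/c3.png

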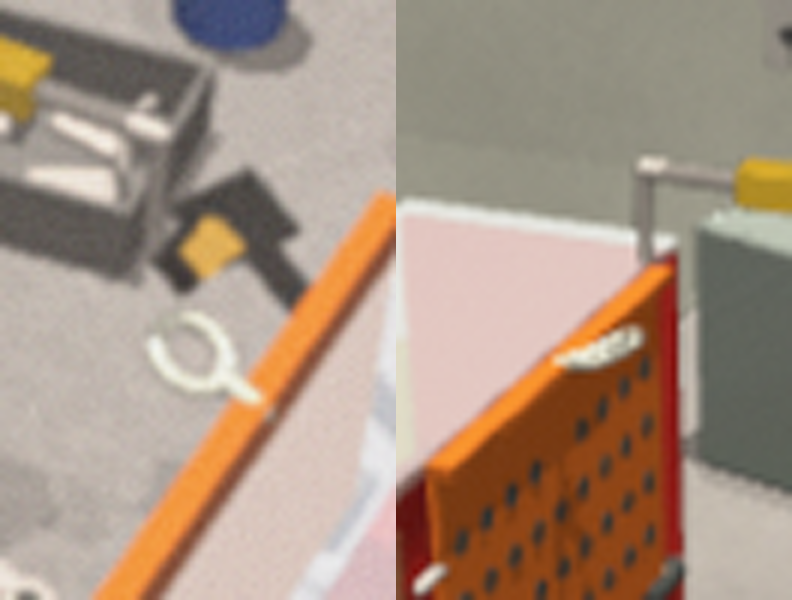

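View pics/c3w.png

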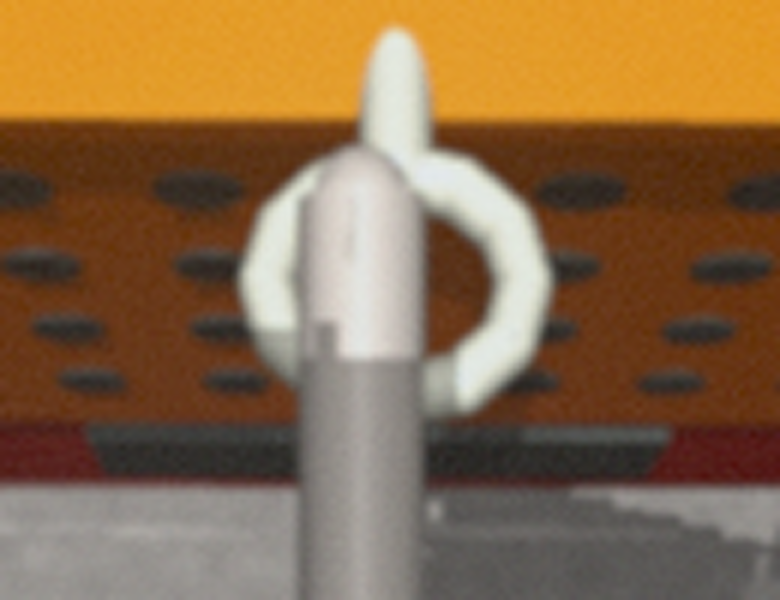

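The enlarged views show the ring centre at wrist pixel (325.6,46.4) and the shaft axis at u≈320. In the scene view the tine top is at (365.3,207.6) and the ring at (372.1,246.3). In the side view the tine top is at (279.7,167.4) and the ring at (271,197.9).

```bash
python3 - <<'E'
from h import *
d=load('w3');s=load('s3');t=load('t3')
T=tri((s,365.3,207.6),(t,279.7,167.4));R=tri((s,372.1,246.3),(t,271,197.9))
print('tine top',T,'ring',R,'diff',R-T)
R3=tri((s,372.1,246.3),(t,271,197.9),(d,325.6,46.4));print('ring3',R3)
for r in(24.3,30,35):print('wrist shaft',onz(d,320,r,.367))
E
```

```text
tine top [ 0.65889755 -0.05097813  0.36883126] ring [ 0.6863109  -0.05558491  0.27859691] diff [ 0.02741335 -0.00460678 -0.09023435]
ring3 [ 0.68725773 -0.05663193  0.2789768 ]
wrist shaft [ 0.67101298 -0.05355369  0.367     ]
wrist shaft [ 0.66891636 -0.05361509  0.367     ]
wrist shaft [ 0.66706489 -0.05366931  0.367     ]
```

Request:
move_arm(targets=[{"travel": [0.012,-0.002,0],"turn": [0,0,-0.003],"claw": -1},{"travel": [0.022,-0.0035,0],"turn": [0,0,-0.003],"claw": -1},{"travel": [0.022,-0.0035,-0.01],"turn": [0,0,-0.003],"claw": -1},{"travel": [0.022,-0.0035,-0.022],"turn": [0,0,-0.003],"claw": -1},{"travel": [0.022,-0.0035,-0.03],"turn": [0,0,-0.003],"claw": -1},{"travel": [0.022,-0.0035,-0.03],"turn": [0,0,-0.003],"claw": -1},{"travel": [0.022,-0.0035,-0.03],"turn": [0,0,-0.003],"claw": -1}])

```text
clock: 6.35
ee_pos: [0.5676, -0.0604, 0.3391]
tcp_rot: [[0.026, -0.001, 1.0], [-1.0, 0.0, 0.026], [-0.0, -1.0, -0.001]]
force: [-0.7, 0.6, -2.9]
grip_width: 0.0174
```

```bash
python3 - <<'E'
from h import *
d=grab('wrist','w4.png');s=grab('scene','s4.png');t=grab('side','t4.png');print(d['ee'],st()['force'])
a=cv2.resize(d['image'][0:75,290:357],(402,450),interpolation=cv2.INTER_CUBIC)
b=cv2.resize(s['image'][195:270,340:373+33],(396,450),interpolation=cv2.INTER_CUBIC)
cv2.imwrite('pics/c4.png',np.hstack([a,b]))
E
```

```text
[ 0.56762525 -0.06036475  0.33911488] [ 0.61704461 -0.10048549 -2.20369343]
```

View pics/c4.png

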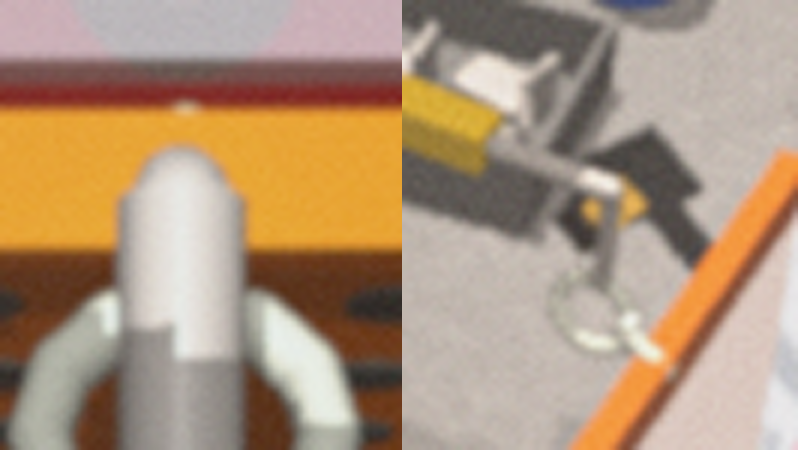

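In the crop the tine's end sits just above the ring hole, within about 1–2 mm in both views. I'll descend now.

Request:
move_arm(targets=[{"travel": [0,0,-0.006],"turn": [0,0,0],"claw": -1},{"travel": [0,0,-0.012],"turn": [0,0,0],"claw": -1},{"travel": [0,0,-0.018],"turn": [0,0,0],"claw": -1},{"travel": [0,0,-0.024],"turn": [0,0,0],"claw": -1},{"travel": [0,0,-0.03],"turn": [0,0,0],"claw": -1},{"travel": [0,0,-0.032],"turn": [0,0,0],"claw": -1},{"travel": [0,0,-0.032],"turn": [0,0,0],"claw": -1},{"travel": [0,0,-0.032],"turn": [0,0,0],"claw": -1}])

```text
clock: 7.3
ee_pos: [0.5681, -0.0605, 0.3077]
tcp_rot: [[0.026, 0.0, 1.0], [-1.0, -0.0, 0.026], [0.0, -1.0, 0.0]]
force: [-0.2, -0.1, -2.0]
grip_width: 0.0175
```

```bash
python3 - <<'E'
from h import *
d=grab('wrist','w5.png');s=grab('scene','s5.png');t=grab('side','t5.png');print(d['ee'],st()['force'])
for i in range(3):
    arm.grab_frame('side');print(st()['force'])
b=cv2.resize(s['image'][195:270,340:406],(396,450),interpolation=cv2.INTER_CUBIC)
c=cv2.resize(t['image'][150:225,240:306],(396,450),interpolation=cv2.INTER_CUBIC)
cv2.imwrite('pics/c5.png',np.hstack([b,c]))
E
```

```text
[ 0.56807949 -0.06050607  0.30772322] [ 0.36979516 -0.18938669 -1.56954944]
[ 0.65302448 -0.32118224 -1.5347325 ]
[-0.40615122 -0.48983495 -1.09699568]
[-0.96396918  1.037281   -1.52551819]
```

View pics/c5.png

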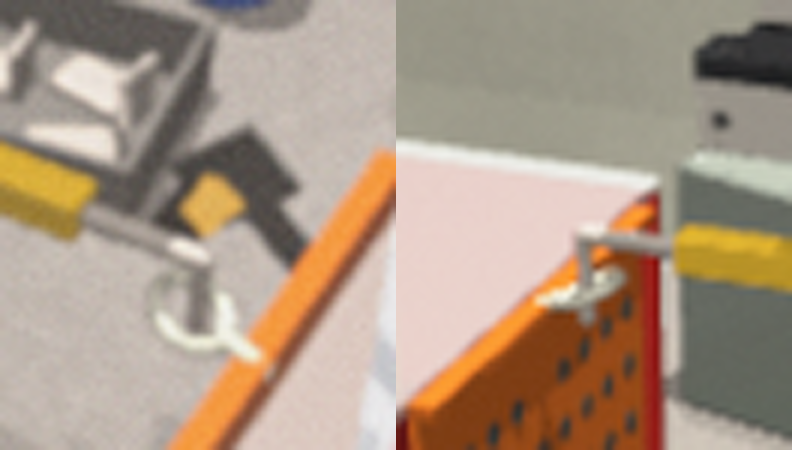

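The tine is through the ring in both views. I'll pull along the arc now.

Request:
move_arm(targets=[{"travel": [-0.006,0,0],"turn": [0,0,0],"claw": -1},{"travel": [-0.013,0,-0.001],"turn": [0,0,0],"claw": -1},{"travel": [-0.02,-0.0005,-0.003],"turn": [0,0,0],"claw": -1},{"travel": [-0.027,-0.0006,-0.0045],"turn": [0,0,0],"claw": -1},{"travel": [-0.035,-0.0008,-0.007],"turn": [0,0,0],"claw": -1},{"travel": [-0.042,-0.001,-0.0095],"turn": [0,0,0],"claw": -1},{"travel": [-0.05,-0.0012,-0.013],"turn": [0,0,0],"claw": -1},{"travel": [-0.05,-0.0012,-0.013],"turn": [0,0,0],"claw": -1},{"travel": [-0.05,-0.0012,-0.013],"turn": [0,0,0],"claw": -1}])

```text
clock: 8.5
ee_pos: [0.5178, -0.0617, 0.2948]
tcp_rot: [[0.026, 0.001, 1.0], [-1.0, -0.0, 0.026], [0.0, -1.0, 0.001]]
force: [2.1, 1.8, -2.2]
grip_width: 0.0173
```

```bash
cat > f.py <<'E'
from h import *
F=[];M=[]
for i in range(4):
    arm.grab_frame('side');o=st();F.append(o['force']);M.append(o['moment'])
print(np.mean(F,0).round(2),np.mean(M,0).round(3),o['ee_pos'].round(4),o['clock'],o['grip_width'])
E
python3 f.py
```

```text
[ 1.91  0.24 -1.19] [ 0.11  -0.17   0.008] [ 0.5183 -0.0617  0.2948] 8.7 0.017323343829953573
```

Request:
move_arm(targets=[{"travel": [-0.008,-0.0002,-0.0038],"turn": [0,0,0],"claw": -1},{"travel": [-0.016,-0.0004,-0.008],"turn": [0,0,0],"claw": -1},{"travel": [-0.024,-0.0006,-0.0126],"turn": [0,0,0],"claw": -1},{"travel": [-0.0315,-0.0008,-0.0176],"turn": [0,0,0],"claw": -1},{"travel": [-0.0315,-0.0008,-0.0176],"turn": [0,0,0],"claw": -1},{"travel": [-0.0315,-0.0008,-0.0176],"turn": [0,0,0],"claw": -1}])

```text
clock: 9.3
ee_pos: [0.4862, -0.0625, 0.277]
tcp_rot: [[0.026, 0.0, 1.0], [-1.0, -0.0, 0.026], [0.0, -1.0, 0.0]]
force: [2.9, -0.7, -1.9]
grip_width: 0.0176
```

```bash
python3 f.py
```

```text
[ 1.78 -0.55 -1.94] [ 0.079 -0.306  0.017] [ 0.4868 -0.0625  0.2772] 9.5 0.0175422035760608
```

Request:
move_arm(targets=[{"travel": [-0.0022,0,-0.0016],"turn": [0,0,0],"claw": -1},{"travel": [-0.0022,0,-0.0016],"turn": [0,0,0],"claw": -1}])

```text
clock: 9.7
ee_pos: [0.4842, -0.0625, 0.2753]
tcp_rot: [[0.026, -0.0, 1.0], [-1.0, -0.0, 0.026], [0.0, -1.0, -0.0]]
force: [1.6, 0.8, -1.9]
grip_width: 0.0176
```

Request:
move_arm(targets=[{"travel": [-0.0022,-0.0001,-0.0016],"turn": [0,0,0],"claw": -1},{"travel": [-0.0022,-0.0001,-0.0016],"turn": [0,0,0],"claw": -1}])

```text
clock: 9.9
ee_pos: [0.4818, -0.0626, 0.2735]
tcp_rot: [[0.026, -0.0, 1.0], [-1.0, -0.0, 0.026], [-0.0, -1.0, -0.0]]
force: [1.7, 0.1, -1.6]
grip_width: 0.0172
```

Request:
move_arm(targets=[{"travel": [-0.0022,0,-0.0016],"turn": [0,0,0],"claw": -1},{"travel": [-0.0022,0,-0.0016],"turn": [0,0,0],"claw": -1}])

```text
clock: 10.1
ee_pos: [0.4796, -0.0626, 0.2718]
tcp_rot: [[0.026, -0.001, 1.0], [-1.0, -0.0, 0.026], [0.0, -1.0, -0.001]]
force: [2.9, 0.5, -2.3]
grip_width: 0.0177
```

Request:
move_arm(targets=[{"travel": [-0.0021,0,-0.0017],"turn": [0,0,0],"claw": -1},{"travel": [-0.0021,0,-0.0017],"turn": [0,0,0],"claw": -1},{"travel": [-0.0021,0,-0.0017],"turn": [0,0,0],"claw": -1}])

```text
clock: 10.4
ee_pos: [0.4777, -0.0626, 0.2703]
tcp_rot: [[0.026, -0.0, 1.0], [-1.0, -0.0, 0.026], [0.0, -1.0, -0.0]]
force: [2.3, 0.8, -3.0]
grip_width: 0.0178
```

Request:
move_arm(targets=[{"travel": [-0.0021,-0.0001,-0.0017],"turn": [0,0,0],"claw": -1},{"travel": [-0.0021,-0.0001,-0.0017],"turn": [0,0,0],"claw": -1},{"travel": [-0.0021,-0.0001,-0.0017],"turn": [0,0,0],"claw": -1}])

```text
clock: 10.7
ee_pos: [0.4756, -0.0627, 0.2686]
tcp_rot: [[0.026, -0.0, 1.0], [-1.0, -0.0, 0.026], [0.0, -1.0, -0.0]]
force: [3.1, -1.6, -2.6]
grip_width: 0.0173
```

Request:
move_arm(targets=[{"travel": [-0.0021,0,-0.0018],"turn": [0,0,0],"claw": -1},{"travel": [-0.0021,0,-0.0018],"turn": [0,0,0],"claw": -1},{"travel": [-0.0021,0,-0.0018],"turn": [0,0,0],"claw": -1}])

```text
clock: 11.0
ee_pos: [0.4735, -0.0627, 0.2668]
tcp_rot: [[0.026, -0.0, 1.0], [-1.0, -0.0, 0.026], [0.0, -1.0, -0.0]]
force: [3.6, 0.1, -3.0]
grip_width: 0.018
```

Request:
move_arm(targets=[{"travel": [-0.002,-0.0001,-0.0018],"turn": [0,0,0],"claw": -1},{"travel": [-0.002,-0.0001,-0.0018],"turn": [0,0,0],"claw": -1},{"travel": [-0.002,-0.0001,-0.0018],"turn": [0,0,0],"claw": -1}])

```text
clock: 11.3
ee_pos: [0.4715, -0.0628, 0.265]
tcp_rot: [[0.026, -0.0, 1.0], [-1.0, -0.0, 0.026], [0.0, -1.0, -0.0]]
force: [4.3, -0.4, -2.2]
grip_width: 0.0178
```

```bash
python3 f.py
```

```text
[ 3.57  0.25 -2.23] [ 0.072 -0.491  0.024] [ 0.4716 -0.0628  0.2651] 11.5 0.017684525232062143
```

Request:
move_arm(targets=[{"travel": [-0.0014,0,-0.0012],"turn": [0,0,0],"claw": -1},{"travel": [-0.0014,0,-0.0012],"turn": [0,0,0],"claw": -1},{"travel": [-0.0014,0,-0.0012],"turn": [0,0,0],"claw": -1}])

```text
clock: 11.8
ee_pos: [0.4702, -0.0628, 0.2638]
tcp_rot: [[0.026, -0.0, 1.0], [-1.0, -0.0, 0.026], [0.0, -1.0, -0.0]]
force: [3.3, 0.2, -4.2]
grip_width: 0.0175
```

Request:
move_arm(targets=[{"travel": [-0.0014,0,-0.0012],"turn": [0,0,0],"claw": -1},{"travel": [-0.0014,0,-0.0012],"turn": [0,0,0],"claw": -1},{"travel": [-0.0014,0,-0.0012],"turn": [0,0,0],"claw": -1}])

```text
clock: 12.1
ee_pos: [0.4687, -0.0628, 0.2626]
tcp_rot: [[0.026, -0.0, 1.0], [-1.0, -0.0, 0.026], [0.0, -1.0, -0.0]]
force: [3.6, 0.3, -3.1]
grip_width: 0.0176
```

```bash
python3 f.py
```

```text
[ 4.07 -0.11 -3.24] [ 0.074 -0.547  0.021] [ 0.4688 -0.0628  0.2627] 12.3 0.01727927801965541
```

Request:
move_arm(targets=[{"travel": [-0.0014,0,-0.0016],"turn": [0,0,0],"claw": -1},{"travel": [-0.0014,0,-0.0016],"turn": [0,0,0],"claw": -1},{"travel": [-0.0014,0,-0.0016],"turn": [0,0,0],"claw": -1}])

```text
clock: 12.6
ee_pos: [0.4673, -0.0628, 0.2611]
tcp_rot: [[0.026, -0.0, 1.0], [-1.0, -0.0, 0.026], [0.0, -1.0, -0.0]]
force: [4.3, -0.7, -3.6]
grip_width: 0.0175
```

Request:
move_arm(targets=[{"travel": [-0.0014,-0.0001,-0.0016],"turn": [0,0,0],"claw": -1},{"travel": [-0.0014,-0.0001,-0.0016],"turn": [0,0,0],"claw": -1},{"travel": [-0.0014,-0.0001,-0.0016],"turn": [0,0,0],"claw": -1}])

```text
clock: 12.9
ee_pos: [0.4659, -0.0629, 0.2595]
tcp_rot: [[0.026, -0.0, 1.0], [-1.0, -0.0, 0.026], [0.0, -1.0, -0.0]]
force: [3.5, -0.3, -2.6]
grip_width: 0.0176
```

```bash
python3 f.py
```

```text
[ 3.44  0.62 -2.38] [ 0.054 -0.512  0.041] [ 0.466  -0.0629  0.2596] 13.1 0.017797795053243585
```

Request:
move_arm(targets=[{"travel": [-0.002,0,-0.002],"turn": [0,0,0],"claw": -1},{"travel": [-0.002,0,-0.002],"turn": [0,0,0],"claw": -1},{"travel": [-0.002,0,-0.002],"turn": [0,0,0],"claw": -1}])

```text
clock: 13.4
ee_pos: [0.4639, -0.0629, 0.2574]
tcp_rot: [[0.026, -0.0, 1.0], [-1.0, -0.0, 0.026], [0.0, -1.0, -0.0]]
force: [2.9, -0.4, -2.4]
grip_width: 0.0175
```

Request:
move_arm(targets=[{"travel": [-0.0019,-0.0001,-0.002],"turn": [0,0,0],"claw": -1},{"travel": [-0.0019,-0.0001,-0.002],"turn": [0,0,0],"claw": -1},{"travel": [-0.0019,-0.0001,-0.002],"turn": [0,0,0],"claw": -1}])

```text
clock: 13.7
ee_pos: [0.462, -0.063, 0.2554]
tcp_rot: [[0.026, -0.0, 1.0], [-1.0, -0.0, 0.026], [0.0, -1.0, -0.0]]
force: [2.9, 0.3, -1.9]
grip_width: 0.0174
```

```bash
python3 f.py
```

```text
[ 3.39  0.38 -2.38] [ 0.095 -0.541  0.023] [ 0.4621 -0.063   0.2556] 13.9 0.01773546885274578
```

Request:
move_arm(targets=[{"travel": [-0.0019,0,-0.002],"turn": [0,0,0],"claw": -1},{"travel": [-0.0019,0,-0.002],"turn": [0,0,0],"claw": -1},{"travel": [-0.0019,0,-0.002],"turn": [0,0,0],"claw": -1}])

```text
clock: 14.2
ee_pos: [0.4601, -0.063, 0.2534]
tcp_rot: [[0.026, -0.0, 1.0], [-1.0, -0.0, 0.026], [0.0, -1.0, -0.0]]
force: [3.4, -0.0, -2.4]
grip_width: 0.0175
```

Request:
move_arm(targets=[{"travel": [-0.0019,-0.0001,-0.0021],"turn": [0,0,0],"claw": -1},{"travel": [-0.0019,-0.0001,-0.0021],"turn": [0,0,0],"claw": -1},{"travel": [-0.0019,-0.0001,-0.0021],"turn": [0,0,0],"claw": -1}])

```text
clock: 14.5
ee_pos: [0.4582, -0.0631, 0.2513]
tcp_rot: [[0.026, -0.0, 1.0], [-1.0, -0.0, 0.026], [0.0, -1.0, -0.0]]
force: [3.2, -0.3, -3.8]
grip_width: 0.0175
```

```bash
python3 f.py
```

```text
[ 3.97 -0.16 -2.43] [ 0.089 -0.601  0.028] [ 0.4583 -0.0631  0.2514] 14.7 0.01769613113526736
```

Request:
move_arm(targets=[{"travel": [-0.0018,0,-0.002],"turn": [0,0,0],"claw": -1},{"travel": [-0.0018,0,-0.002],"turn": [0,0,0],"claw": -1},{"travel": [-0.0018,0,-0.002],"turn": [0,0,0],"claw": -1}])

```text
clock: 15.0
ee_pos: [0.4564, -0.0631, 0.2493]
tcp_rot: [[0.026, -0.0, 1.0], [-1.0, -0.0, 0.026], [0.0, -1.0, -0.0]]
force: [3.9, 0.5, -2.8]
grip_width: 0.0175
```

Request:
move_arm(targets=[{"travel": [-0.0018,-0.0001,-0.0021],"turn": [0,0,0],"claw": -1},{"travel": [-0.0018,-0.0001,-0.0021],"turn": [0,0,0],"claw": -1},{"travel": [-0.0018,-0.0001,-0.0021],"turn": [0,0,0],"claw": -1}])

```text
clock: 15.3
ee_pos: [0.4546, -0.0632, 0.2472]
tcp_rot: [[0.026, -0.0, 1.0], [-1.0, -0.0, 0.026], [0.0, -1.0, -0.0]]
force: [4.6, 0.1, -2.5]
grip_width: 0.0178
```

```bash
python3 f.py
```

```text
[ 4.62  0.57 -2.25] [ 0.117 -0.659 -0.021] [ 0.4547 -0.0632  0.2473] 15.5 0.017988395055561712
```

Request:
move_arm(targets=[{"travel": [-0.0012,0,-0.0014],"turn": [0,0,0],"claw": -1},{"travel": [-0.0012,0,-0.0014],"turn": [0,0,0],"claw": -1},{"travel": [-0.0012,0,-0.0014],"turn": [0,0,0],"claw": -1}])

```text
clock: 15.8
ee_pos: [0.4534, -0.0632, 0.2458]
tcp_rot: [[0.026, -0.0, 1.0], [-1.0, -0.0, 0.026], [0.0, -1.0, -0.0]]
force: [5.4, -1.0, -4.1]
grip_width: 0.0179
```

Request:
move_arm(targets=[{"travel": [-0.0012,0,-0.0014],"turn": [0,0,0],"claw": -1},{"travel": [-0.0012,0,-0.0014],"turn": [0,0,0],"claw": -1},{"travel": [-0.0012,0,-0.0014],"turn": [0,0,0],"claw": -1}])

```text
clock: 16.1
ee_pos: [0.4522, -0.0632, 0.2444]
tcp_rot: [[0.026, -0.0, 1.0], [-1.0, -0.0, 0.026], [0.0, -1.0, -0.0]]
force: [5.2, 0.1, -2.3]
grip_width: 0.0178
```

```bash
python3 f.py
```

```text
[ 5.17  0.24 -3.15] [ 0.099 -0.744  0.022] [ 0.4523 -0.0632  0.2445] 16.3 0.01747033889441433
```

Force is climbing, which suggests the catch is near. I'll go on in the same small steps.

Request:
move_arm(targets=[{"travel": [-0.0012,0,-0.0014],"turn": [0,0,0],"claw": -1},{"travel": [-0.0012,0,-0.0014],"turn": [0,0,0],"claw": -1},{"travel": [-0.0012,0,-0.0014],"turn": [0,0,0],"claw": -1}])

```text
clock: 16.6
ee_pos: [0.4512, -0.0632, 0.2431]
tcp_rot: [[0.026, 0.0, 1.0], [-1.0, -0.0, 0.026], [0.0, -1.0, 0.0]]
force: [5.0, 0.2, -2.6]
grip_width: 0.0174
```

Request:
move_arm(targets=[{"travel": [-0.0012,0,-0.0014],"turn": [0,0,0],"claw": -1},{"travel": [-0.0012,0,-0.0014],"turn": [0,0,0],"claw": -1},{"travel": [-0.0012,0,-0.0014],"turn": [0,0,0],"claw": -1}])

```text
clock: 16.9
ee_pos: [0.4501, -0.0632, 0.2417]
tcp_rot: [[0.026, 0.0, 1.0], [-1.0, -0.0, 0.026], [0.0, -1.0, 0.0]]
force: [4.9, 0.8, -2.8]
grip_width: 0.0174
```

```bash
python3 f.py
```

```text
[ 5.17 -0.37 -3.12] [ 0.074 -0.813 -0.01 ] [ 0.4501 -0.0632  0.2417] 17.1 0.017629001563036765
```

Request:
move_arm(targets=[{"travel": [-0.0012,0,-0.0014],"turn": [0,0,0],"claw": -1},{"travel": [-0.0012,0,-0.0014],"turn": [0,0,0],"claw": -1},{"travel": [-0.0012,0,-0.0014],"turn": [0,0,0],"claw": -1}])

```text
clock: 17.4
ee_pos: [0.449, -0.0632, 0.2403]
tcp_rot: [[0.026, 0.001, 1.0], [-1.0, -0.0, 0.026], [0.0, -1.0, 0.001]]
force: [5.0, 0.1, -3.0]
grip_width: 0.0174
```

Request:
move_arm(targets=[{"travel": [-0.0012,0,-0.0014],"turn": [0,0,0],"claw": -1},{"travel": [-0.0012,0,-0.0014],"turn": [0,0,0],"claw": -1},{"travel": [-0.0012,0,-0.0014],"turn": [0,0,0],"claw": -1}])

```text
clock: 17.7
ee_pos: [0.4479, -0.0633, 0.2389]
tcp_rot: [[0.026, 0.001, 1.0], [-1.0, -0.0, 0.026], [0.0, -1.0, 0.001]]
force: [6.2, 0.1, -2.3]
grip_width: 0.0178
```

```bash
python3 f.py
```

```text
[ 5.3  -0.02 -3.41] [ 0.092 -0.941 -0.002] [ 0.4479 -0.0632  0.2389] 17.9 0.017562677281006567
```

```bash
python3 - <<'E'
from h import *
s=grab('scene','s6.png');t=grab('side','t6.png');o=st();ee=o['ee_pos'];R=o['tcp_rot']
tp=ee+R[:,2]*.12+np.array([0,0,-.023])
out=[]
for d in(s,t):
    p=proj(d,tp).astype(int);print(p,proj(d,tp+[0,0,.02]),proj(d,tp-[0,0,.023]));x,y=p-[33,37];out.append(cv2.resize(d['image'][y:y+75,x:x+66],(396,450),interpolation=cv2.INTER_CUBIC))
cv2.imwrite('pics/c6.png',np.hstack(out));print(o['force'],o['moment'])
E
```

```text
[323 246] [323.32684347 240.75283039] [323.36115602 253.90420598]
[313 225] [313.50000729 218.83411739] [313.37217797 233.39040512]
[ 6.0541287   0.07392862 -3.3693692 ] [ 0.07580298 -0.96336964  0.00182441]
```

View pics/c6.png

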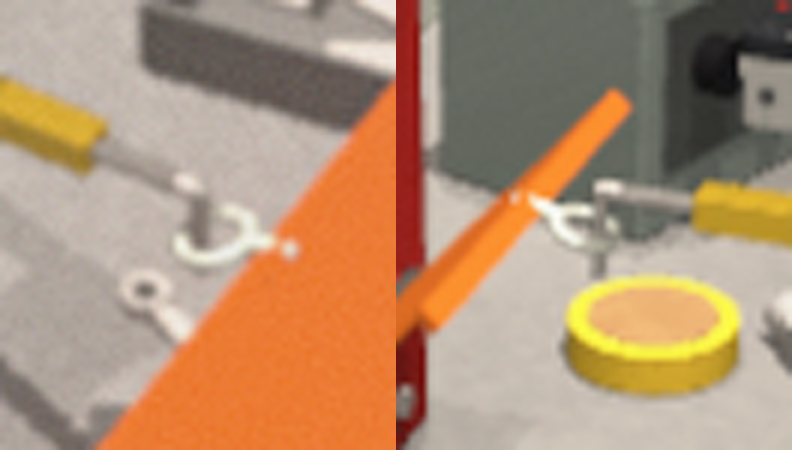

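The crop shows the tine well through the ring, contact about midway along it and the tip below, with the flap partly down. I'll carry on.

Request:
move_arm(targets=[{"travel": [-0.0012,0,-0.0015],"turn": [0,0,0],"claw": -1},{"travel": [-0.0012,0,-0.0015],"turn": [0,0,0],"claw": -1},{"travel": [-0.0012,0,-0.0015],"turn": [0,0,0],"claw": -1}])

```text
clock: 18.3
ee_pos: [0.4469, -0.0633, 0.2375]
tcp_rot: [[0.026, 0.002, 1.0], [-1.0, -0.0, 0.026], [0.0, -1.0, 0.001]]
force: [6.1, 0.3, -2.4]
grip_width: 0.0176
```

Request:
move_arm(targets=[{"travel": [-0.0012,0,-0.0015],"turn": [0,0,0],"claw": -1},{"travel": [-0.0012,0,-0.0015],"turn": [0,0,0],"claw": -1},{"travel": [-0.0012,0,-0.0015],"turn": [0,0,0],"claw": -1}])

```text
clock: 18.6
ee_pos: [0.4465, -0.0633, 0.2365]
tcp_rot: [[0.026, 0.004, 1.0], [-1.0, -0.0, 0.026], [0.001, -1.0, 0.004]]
force: [7.5, 0.1, -2.6]
grip_width: 0.0176
```

```bash
python3 f.py
```

```text
[ 7.79  0.49 -3.14] [ 0.063 -1.338 -0.004] [ 0.4465 -0.0633  0.2365] 18.8 0.017186797382793453
```

Request:
move_arm(targets=[{"travel": [-0.0008,0,-0.0009],"turn": [0,0,0],"claw": -1},{"travel": [-0.0008,0,-0.0009],"turn": [0,0,0],"claw": -1},{"travel": [-0.0008,0,-0.0009],"turn": [0,0,0],"claw": -1}])

```text
clock: 19.1
ee_pos: [0.4461, -0.0633, 0.2358]
tcp_rot: [[0.026, 0.005, 1.0], [-1.0, -0.001, 0.026], [0.001, -1.0, 0.005]]
force: [9.0, 0.3, -2.9]
grip_width: 0.0177
```

```bash
python3 f.py
```

```text
[ 8.66 -0.14 -2.5 ] [ 0.078 -1.503 -0.004] [ 0.446  -0.0633  0.2358] 19.3 0.017307446273548865
```

Request:
move_arm(targets=[{"travel": [-0.0012,0,-0.0012],"turn": [0,0,0],"claw": -1},{"travel": [-0.0012,0,-0.0012],"turn": [0,0,0],"claw": -1},{"travel": [-0.0012,0,-0.0012],"turn": [0,0,0],"claw": -1}])

```text
clock: 19.6
ee_pos: [0.4447, -0.0633, 0.2343]
tcp_rot: [[0.026, 0.004, 1.0], [-1.0, -0.0, 0.026], [0.001, -1.0, 0.004]]
force: [7.9, 0.1, -3.6]
grip_width: 0.0179
```

```bash
python3 f.py
```

```text
[ 8.6  -0.26 -3.85] [ 0.072 -1.397 -0.017] [ 0.4445 -0.0633  0.2341] 19.8 0.0176797380747309
```

Request:
move_arm(targets=[{"travel": [-0.001,0,-0.0013],"turn": [0,0,0],"claw": -1},{"travel": [-0.001,0,-0.0013],"turn": [0,0,0],"claw": -1},{"travel": [-0.001,0,-0.0013],"turn": [0,0,0],"claw": -1}])

```text
clock: 20.1
ee_pos: [0.444, -0.0633, 0.2331]
tcp_rot: [[0.026, 0.005, 1.0], [-1.0, -0.0, 0.026], [0.001, -1.0, 0.005]]
force: [9.8, 1.8, -3.3]
grip_width: 0.0178
```

```bash
python3 f.py
```

```text
[ 9.26 -0.06 -3.84] [ 0.077 -1.599 -0.004] [ 0.444  -0.0633  0.2331] 20.3 0.01768311097833904
```

Request:
move_arm(targets=[{"travel": [-0.001,0,-0.0012],"turn": [0,0,0],"claw": -1},{"travel": [-0.001,0,-0.0012],"turn": [0,0,0],"claw": -1},{"travel": [-0.001,0,-0.0012],"turn": [0,0,0],"claw": -1}])

```text
clock: 20.6
ee_pos: [0.4435, -0.0634, 0.2322]
tcp_rot: [[0.026, 0.007, 1.0], [-1.0, -0.001, 0.026], [0.001, -1.0, 0.007]]
force: [9.8, 1.1, -3.7]
grip_width: 0.0176
```

```bash
python3 f.py
```

```text
[10.39  0.07 -3.44] [ 0.074 -1.797 -0.02 ] [ 0.4434 -0.0633  0.2321] 20.8 0.017344993861732702
```

Request:
move_arm(targets=[{"travel": [-0.0012,0,-0.0014],"turn": [0,0,0],"claw": -1},{"travel": [-0.0012,0,-0.0014],"turn": [0,0,0],"claw": -1},{"travel": [-0.0012,0,-0.0014],"turn": [0,0,0],"claw": -1}])

```text
clock: 21.1
ee_pos: [0.4421, -0.0633, 0.2305]
tcp_rot: [[0.026, 0.006, 1.0], [-1.0, -0.001, 0.026], [0.001, -1.0, 0.006]]
force: [11.0, 0.5, -4.3]
grip_width: 0.0173
```

```bash
python3 f.py
```

```text
[10.14  0.24 -4.31] [ 0.058 -1.625 -0.046] [ 0.4418 -0.0633  0.2302] 21.3 0.017936188402166518
```

Request:
move_arm(targets=[{"travel": [0.002,0,0.002],"turn": [0,0,0],"claw": -1},{"travel": [0.004,0,0.004],"turn": [0,0,0],"claw": -1},{"travel": [0.006,0,0.005],"turn": [0,0,0],"claw": -1},{"travel": [0.006,0,0.005],"turn": [0,0,0],"claw": -1}])

```text
clock: 21.7
ee_pos: [0.4466, -0.0633, 0.2357]
tcp_rot: [[0.026, 0.002, 1.0], [-1.0, -0.001, 0.026], [0.001, -1.0, 0.002]]
force: [5.8, -0.1, -1.4]
grip_width: 0.0175
```

```bash
python3 f.py
```

```text
[ 5.    0.22 -0.85] [ 0.081 -1.058 -0.026] [ 0.4466 -0.0633  0.2356] 21.9 0.017433832769964318
```

Request:
move_arm(targets=[{"travel": [0.002,0,0.002],"turn": [0,0,0],"claw": -1},{"travel": [0.003,0,0.003],"turn": [0,0,0],"claw": -1},{"travel": [0.003,0,0.003],"turn": [0,0,0],"claw": -1}])

```text
clock: 22.2
ee_pos: [0.4488, -0.0633, 0.2381]
tcp_rot: [[0.026, -0.0, 1.0], [-1.0, -0.0, 0.026], [0.0, -1.0, -0.0]]
force: [2.5, -1.5, 0.5]
grip_width: 0.0179
```

```bash
python3 f.py
```

```text
[ 2.33 -0.31 -0.28] [ 0.03  -0.53  -0.017] [ 0.4487 -0.0633  0.2379] 22.4 0.01749945570854506
```

Request:
move_arm(targets=[{"travel": [0.002,0,0.002],"turn": [0,0,0],"claw": -1},{"travel": [0.003,0,0.003],"turn": [0,0,0],"claw": -1},{"travel": [0.003,0,0.003],"turn": [0,0,0],"claw": -1}])

```text
clock: 22.7
ee_pos: [0.4522, -0.0632, 0.241]
tcp_rot: [[0.026, 0.0, 1.0], [-1.0, -0.0, 0.026], [0.0, -1.0, 0.0]]
force: [2.6, -0.4, -0.7]
grip_width: 0.0174
```

```bash
python3 f.py
```

```text
[ 3.17 -0.23 -0.87] [ 0.058 -0.553 -0.029] [ 0.452  -0.0632  0.2409] 22.9 0.017193619683507414
```

It isn't caught, because the spring pull follows the hook back. The hook was dragging the ring upward. I'll slide the tine lower in the ring, then pull on a steeper path.

Request:
move_arm(targets=[{"travel": [0,0,-0.002],"turn": [0,0,0],"claw": -1},{"travel": [0,0,-0.004],"turn": [0,0,0],"claw": -1},{"travel": [-0.001,0,-0.006],"turn": [0,0,0],"claw": -1},{"travel": [-0.002,0,-0.008],"turn": [0,0,0],"claw": -1},{"travel": [-0.0035,0,-0.0105],"turn": [0,0,0],"claw": -1},{"travel": [-0.0035,0,-0.0105],"turn": [0,0,0],"claw": -1}])

```text
clock: 23.5
ee_pos: [0.4481, -0.0632, 0.2299]
tcp_rot: [[0.026, -0.001, 1.0], [-1.0, 0.0, 0.026], [-0.0, -1.0, -0.001]]
force: [2.5, -0.2, -1.4]
grip_width: 0.0175
```

```bash
python3 f.py
```

```text
[ 3.01 -0.33 -1.34] [ 0.008 -0.565 -0.026] [ 0.4485 -0.0632  0.2304] 23.7 0.017879718342107862
```

Request:
move_arm(targets=[{"travel": [-0.0012,0,-0.0019],"turn": [0,0,0],"claw": -1},{"travel": [-0.0024,0,-0.0038],"turn": [0,0,0],"claw": -1},{"travel": [-0.0024,0,-0.0038],"turn": [0,0,0],"claw": -1}])

```text
clock: 24.0
ee_pos: [0.4463, -0.0632, 0.2268]
tcp_rot: [[0.026, 0.001, 1.0], [-1.0, -0.0, 0.026], [0.0, -1.0, 0.001]]
force: [4.3, -0.3, -0.3]
grip_width: 0.0175
```

```bash
python3 f.py
```

```text
[ 4.29 -0.28 -0.62] [ 0.038 -0.821 -0.056] [ 0.4461 -0.0632  0.2267] 24.2 0.01727146005225153
```

Request:
move_arm(targets=[{"travel": [-0.0012,0,-0.002],"turn": [0,0,0],"claw": -1},{"travel": [-0.0012,0,-0.002],"turn": [0,0,0],"claw": -1},{"travel": [-0.0012,0,-0.002],"turn": [0,0,0],"claw": -1}])

```text
clock: 24.5
ee_pos: [0.4446, -0.0632, 0.2242]
tcp_rot: [[0.026, -0.001, 1.0], [-1.0, 0.0, 0.026], [-0.0, -1.0, -0.001]]
force: [6.0, -1.2, -1.6]
grip_width: 0.0176
```

Request:
move_arm(targets=[{"travel": [-0.0008,0,-0.0014],"turn": [0,0,0],"claw": -1},{"travel": [-0.0008,0,-0.0014],"turn": [0,0,0],"claw": -1},{"travel": [-0.0008,0,-0.0014],"turn": [0,0,0],"claw": -1}])

```text
clock: 24.8
ee_pos: [0.4443, -0.0632, 0.2233]
tcp_rot: [[0.026, 0.001, 1.0], [-1.0, -0.0, 0.026], [0.0, -1.0, 0.001]]
force: [5.5, 0.1, -1.2]
grip_width: 0.0175
```

```bash
python3 f.py
```

```text
[ 5.51 -0.42 -0.72] [ 0.017 -1.019 -0.02 ] [ 0.4443 -0.0632  0.2233] 25.0 0.017643762652031842
```

Request:
move_arm(targets=[{"travel": [-0.001,0,-0.0016],"turn": [0,0,0],"claw": -1},{"travel": [-0.001,0,-0.0016],"turn": [0,0,0],"claw": -1},{"travel": [-0.001,0,-0.0016],"turn": [0,0,0],"claw": -1}])

```text
clock: 25.3
ee_pos: [0.443, -0.0632, 0.2216]
tcp_rot: [[0.026, -0.0, 1.0], [-1.0, -0.0, 0.026], [0.0, -1.0, -0.0]]
force: [3.6, 0.1, -1.3]
grip_width: 0.0173
```

Request:
move_arm(targets=[{"travel": [-0.001,0,-0.0016],"turn": [0,0,0],"claw": -1},{"travel": [-0.001,0,-0.0016],"turn": [0,0,0],"claw": -1},{"travel": [-0.001,0,-0.0016],"turn": [0,0,0],"claw": -1}])

```text
clock: 25.6
ee_pos: [0.4424, -0.0633, 0.2202]
tcp_rot: [[0.026, 0.001, 1.0], [-1.0, -0.0, 0.026], [0.0, -1.0, 0.001]]
force: [4.3, -0.1, -0.5]
grip_width: 0.0175
```

```bash
python3 f.py
```

```text
[ 5.42 -0.29 -0.27] [-0.006 -1.056 -0.052] [ 0.4423 -0.0633  0.2201] 25.8 0.017670730338585766
```

Request:
move_arm(targets=[{"travel": [-0.001,0,-0.0014],"turn": [0,0,0],"claw": -1},{"travel": [-0.001,0,-0.0014],"turn": [0,0,0],"claw": -1},{"travel": [-0.001,0,-0.0014],"turn": [0,0,0],"claw": -1}])

```text
clock: 26.1
ee_pos: [0.442, -0.0633, 0.2192]
tcp_rot: [[0.026, 0.003, 1.0], [-1.0, -0.0, 0.026], [0.0, -1.0, 0.003]]
force: [6.0, 0.1, -0.3]
grip_width: 0.0175
```

```bash
python3 f.py
```

```text
[6.59 0.04 0.85] [ 0.017 -1.325 -0.032] [ 0.442  -0.0633  0.2192] 26.3 0.017679631608720017
```

Request:
move_arm(targets=[{"travel": [-0.001,0,-0.0014],"turn": [0,0,0],"claw": -1},{"travel": [-0.001,0,-0.0014],"turn": [0,0,0],"claw": -1},{"travel": [-0.001,0,-0.0014],"turn": [0,0,0],"claw": -1}])

```text
clock: 26.6
ee_pos: [0.4405, -0.0633, 0.2175]
tcp_rot: [[0.026, 0.001, 1.0], [-1.0, -0.0, 0.026], [0.0, -1.0, 0.001]]
force: [5.7, 0.5, -2.3]
grip_width: 0.0177
```

```bash
python3 f.py
```

```text
[ 4.97 -0.21 -1.13] [-0.034 -0.974 -0.07 ] [ 0.4401 -0.0633  0.217 ] 26.8 0.017295153526555005
```

Request:
move_arm(targets=[{"travel": [-0.001,0,-0.0014],"turn": [0,0,0],"claw": -1},{"travel": [-0.001,0,-0.0014],"turn": [0,0,0],"claw": -1},{"travel": [-0.001,0,-0.0014],"turn": [0,0,0],"claw": -1}])

```text
clock: 27.1
ee_pos: [0.4386, -0.0632, 0.2152]
tcp_rot: [[0.026, -0.002, 1.0], [-1.0, 0.0, 0.026], [-0.0, -1.0, -0.002]]
force: [4.8, -1.1, -1.8]
grip_width: 0.0177
```

```bash
python3 f.py
```

```text
[ 4.58 -0.33 -2.73] [-0.075 -0.624 -0.071] [ 0.4387 -0.0632  0.2154] 27.3 0.017766863633326302
```

Request:
move_arm(targets=[{"travel": [-0.001,0,-0.0014],"turn": [0,0,0],"claw": -1},{"travel": [-0.001,0,-0.0014],"turn": [0,0,0],"claw": -1},{"travel": [-0.001,0,-0.0014],"turn": [0,0,0],"claw": -1}])

```text
clock: 27.6
ee_pos: [0.4382, -0.0632, 0.2144]
tcp_rot: [[0.026, 0.001, 1.0], [-1.0, -0.0, 0.026], [0.0, -1.0, 0.001]]
force: [4.8, 0.1, -2.9]
grip_width: 0.018
```

```bash
python3 f.py; python3 - <<'E'
from h import *
# rod pose check by colour: yellow grip pixels in the side view vs expected
t=grab('side','t7.png');s=grab('scene','s7.png');w=grab('wrist','w7.png');o=st();ee=o['ee_pos'];R=o['tcp_rot']
for n,d in(('side',t),('scene',s)):
    for dx in(.075,.12):
        for dz in(-.003,-.046):print(n,dx,dz,proj(d,ee+R[:,2]*dx+np.array([0,0,dz])).round(1))
out=[]
for d in(s,t):
    p=proj(d,ee+R[:,2]*.12-[0,0,.023]).astype(int);x,y=p-[45,40];print(x,y);out.append(cv2.resize(d['image'][y:y+100,x:x+66],(396,600),interpolation=cv2.INTER_CUBIC))
cv2.imwrite('pics/c7.png',np.hstack(out))
E
```

```text
[ 5.   -0.56 -2.33] [-0.041 -0.815 -0.085] [ 0.4382 -0.0632  0.2144] 27.8 0.017216890204061065
side 0.075 -0.003 [333.1 230.4]
side 0.075 -0.046 [332.6 244.9]
side 0.12 -0.003 [316.9 227.8]
side 0.12 -0.046 [316.7 242.1]
scene 0.075 -0.003 [303.3 239.7]
scene 0.075 -0.046 [303.9 252.4]
scene 0.12 -0.003 [319.8 246.7]
scene 0.12 -0.046 [319.9 259.4]
274 212
271 194
```

View pics/c7.png

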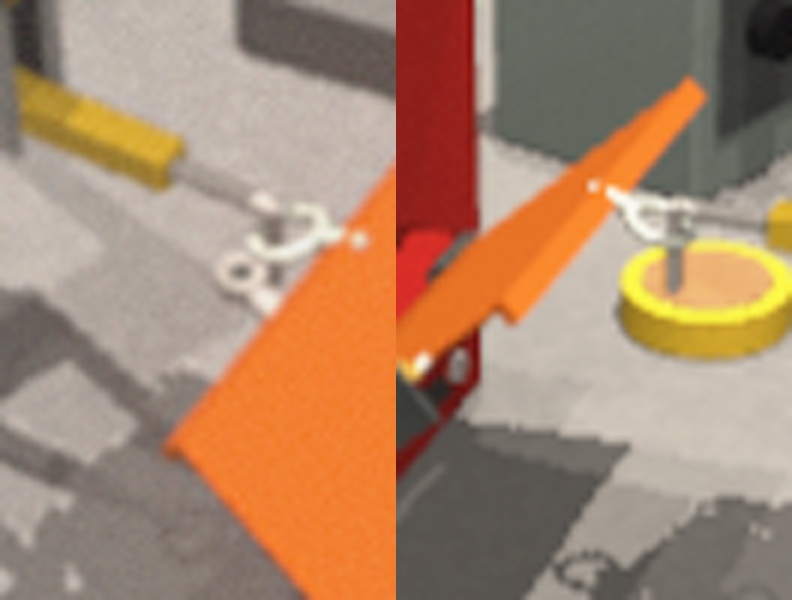

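```bash
python3 - <<'E'
from h import *
t=load('t7');s=load('s7')
P=tri((s,302.7,286.2),(t,271+298/6,194+85/6));print(P)
u=np.array([-1,-.024]);hx=np.array([.7165,-.055])
b=(P[:2]-hx)@u;print('back',b,'z',P[2]-.1,'r',np.hypot(b,P[2]-.1),'theta',np.arctan2(b,P[2]-.1))
R=tri((s,274+(295-0)/6,212+232/6),(t,271+(660-396)/6,194+215/6));b=(R[:2]-hx)@u;print('ring',R,np.hypot(b,R[2]-.1),np.arctan2(b,R[2]-.1)-.161)
E
```

```text
[ 0.59116228 -0.17885756  0.21337385]
back 0.1283103016236996 z 0.11337384545242643 r 0.17122255206436868 theta 0.8471212161970741
ring [ 0.56551301 -0.06067984  0.20352554] 0.18318240383119083 0.809181202263595
```

Request:
move_arm(targets=[{"travel": [-0.001,0,-0.0015],"turn": [0,0,0],"claw": -1},{"travel": [-0.001,0,-0.0015],"turn": [0,0,0],"claw": -1},{"travel": [-0.001,0,-0.0015],"turn": [0,0,0],"claw": -1}])

```text
clock: 28.25
ee_pos: [0.4363, -0.0632, 0.2123]
tcp_rot: [[0.026, -0.002, 1.0], [-1.0, 0.0, 0.026], [-0.0, -1.0, -0.002]]
force: [3.4, -0.4, -3.2]
grip_width: 0.0179
```

```bash
python3 f.py
```

```text
[ 2.69 -0.69 -4.02] [-0.094 -0.283 -0.07 ] [ 0.4365 -0.0631  0.2125] 28.45 0.017666449643821663
```

Request:
move_arm(targets=[{"travel": [-0.001,0,-0.0015],"turn": [0,0,0],"claw": -1},{"travel": [-0.001,0,-0.0015],"turn": [0,0,0],"claw": -1},{"travel": [-0.001,0,-0.0015],"turn": [0,0,0],"claw": -1}])

```text
clock: 28.75
ee_pos: [0.4361, -0.0632, 0.2118]
tcp_rot: [[0.026, 0.001, 1.0], [-1.0, -0.0, 0.026], [0.0, -1.0, 0.001]]
force: [2.2, -1.1, -0.8]
grip_width: 0.0177
```

```bash
python3 f.py
```

```text
[ 2.65 -0.17 -1.52] [-0.019 -0.409 -0.025] [ 0.4361 -0.0632  0.2116] 28.95 0.017695730855494855
```

Request:
move_arm(targets=[{"travel": [-0.001,0,-0.0015],"turn": [0,0,0],"claw": -1},{"travel": [-0.001,0,-0.0015],"turn": [0,0,0],"claw": -1},{"travel": [-0.001,0,-0.0015],"turn": [0,0,0],"claw": -1}])

```text
clock: 29.25
ee_pos: [0.4354, -0.0632, 0.2102]
tcp_rot: [[0.026, 0.001, 1.0], [-1.0, -0.0, 0.026], [0.0, -1.0, 0.001]]
force: [4.2, -0.8, -1.0]
grip_width: 0.0178
```

```bash
python3 f.py
```

```text
[ 3.73 -0.48 -0.73] [ 0.051 -0.755 -0.03 ] [ 0.4353 -0.0632  0.2101] 29.45 0.017345709591125122
```

Request:
move_arm(targets=[{"travel": [-0.001,0,-0.0015],"turn": [0,0,0],"claw": -1},{"travel": [-0.001,0,-0.0015],"turn": [0,0,0],"claw": -1},{"travel": [-0.001,0,-0.0015],"turn": [0,0,0],"claw": -1}])

```text
clock: 29.75
ee_pos: [0.4347, -0.0632, 0.2088]
tcp_rot: [[0.026, 0.002, 1.0], [-1.0, -0.0, 0.026], [0.0, -1.0, 0.002]]
force: [5.4, 0.2, 0.1]
grip_width: 0.0176
```

```bash
python3 f.py
```

```text
[ 4.66 -0.26 -0.1 ] [ 0.063 -1.081 -0.029] [ 0.4347 -0.0632  0.2088] 29.95 0.01747356402443572
```

Request:
move_arm(targets=[{"travel": [-0.001,0,-0.0015],"turn": [0,0,0],"claw": -1},{"travel": [-0.001,0,-0.0015],"turn": [0,0,0],"claw": -1},{"travel": [-0.001,0,-0.0015],"turn": [0,0,0],"claw": -1}])

```text
clock: 30.25
ee_pos: [0.4345, -0.0633, 0.2079]
tcp_rot: [[0.026, 0.005, 1.0], [-1.0, -0.001, 0.026], [0.001, -1.0, 0.005]]
force: [6.4, -0.1, 1.3]
grip_width: 0.0175
```

```bash
python3 f.py
```

```text
[ 6.08 -0.25  0.71] [ 0.06  -1.368 -0.029] [ 0.4345 -0.0633  0.2079] 30.45 0.017665709514967882
```

Request:
move_arm(targets=[{"travel": [-0.001,0,-0.0015],"turn": [0,0,0],"claw": -1},{"travel": [-0.001,0,-0.0015],"turn": [0,0,0],"claw": -1},{"travel": [-0.001,0,-0.0015],"turn": [0,0,0],"claw": -1}])

```text
clock: 30.75
ee_pos: [0.4342, -0.0634, 0.2069]
tcp_rot: [[0.026, 0.007, 1.0], [-1.0, -0.001, 0.026], [0.001, -1.0, 0.007]]
force: [7.1, 0.4, 1.8]
grip_width: 0.0176
```

```bash
python3 f.py
```

```text
[ 7.22 -0.11  1.17] [ 0.065 -1.656 -0.027] [ 0.4342 -0.0634  0.2069] 30.95 0.017572519364576548
```

Request:
move_arm(targets=[{"travel": [-0.0014,0,-0.0018],"turn": [0,0,0],"claw": -1},{"travel": [-0.0014,0,-0.0018],"turn": [0,0,0],"claw": -1},{"travel": [-0.0014,0,-0.0018],"turn": [0,0,0],"claw": -1}])

```text
clock: 31.25
ee_pos: [0.4338, -0.0635, 0.2055]
tcp_rot: [[0.026, 0.01, 1.0], [-1.0, -0.001, 0.026], [0.001, -1.0, 0.01]]
force: [9.4, -0.1, 1.0]
grip_width: 0.0178
```

```bash
python3 f.py
```

```text
[9.38 0.33 1.53] [ 0.085 -2.051 -0.025] [ 0.4338 -0.0635  0.2055] 31.45 0.01769386721962447
```

Request:
move_arm(targets=[{"travel": [-0.0014,0,-0.0016],"turn": [0,0,0],"claw": -1},{"travel": [-0.0014,0,-0.0016],"turn": [0,0,0],"claw": -1},{"travel": [-0.0014,0,-0.0016],"turn": [0,0,0],"claw": -1}])

```text
clock: 31.75
ee_pos: [0.4334, -0.0635, 0.2043]
tcp_rot: [[0.026, 0.012, 1.0], [-1.0, -0.001, 0.026], [0.002, -1.0, 0.012]]
force: [11.1, 0.0, 0.4]
grip_width: 0.0175
```

```bash
python3 f.py
```

```text
[11.73 -0.02  0.89] [ 0.043 -2.467 -0.035] [ 0.4333 -0.0635  0.2043] 31.95 0.017557683071924582
```

Request:
move_arm(targets=[{"travel": [0.003,0,0.004],"turn": [0,0,0],"claw": -1},{"travel": [0.006,0,0.008],"turn": [0,0,0],"claw": -1},{"travel": [0.008,0,0.01],"turn": [0,0,0],"claw": -1},{"travel": [0.008,0,0.01],"turn": [0,0,0],"claw": -1}])

```text
clock: 32.35
ee_pos: [0.4361, -0.0631, 0.2113]
tcp_rot: [[0.026, -0.004, 1.0], [-1.0, 0.0, 0.026], [-0.0, -1.0, -0.004]]
force: [0.8, -0.3, -2.0]
grip_width: 0.0179
```

```bash
python3 f.py
```

```text
[ 0.11 -0.14 -1.5 ] [ 0.062  0.057 -0.054] [ 0.4363 -0.0631  0.2113] 32.55 0.017210663004567896
```

Request:
move_arm(targets=[{"travel": [0.002,0,0.002],"turn": [0,0,0],"claw": -1},{"travel": [0.005,0,0.004],"turn": [0,0,0],"claw": -1},{"travel": [0.005,0,0.004],"turn": [0,0,0],"claw": -1}])

```text
clock: 32.85
ee_pos: [0.4426, -0.0632, 0.2164]
tcp_rot: [[0.026, 0.001, 1.0], [-1.0, -0.0, 0.026], [0.0, -1.0, 0.001]]
force: [0.2, -0.4, -1.7]
grip_width: 0.0174
```

```bash
python3 f.py
```

```text
[ 0.08 -0.03 -1.75] [0.046 0.111 0.004] [ 0.4422 -0.0632  0.216 ] 33.05 0.017272395772499956
```

The pull is gone after backing off 9 mm, so the flap is caught. Next I'll unhook straight up.

Request:
move_arm(targets=[{"travel": [0,0,0.005],"turn": [0,0,0],"claw": -1},{"travel": [0,0,0.01],"turn": [0,0,0],"claw": -1},{"travel": [0,0,0.015],"turn": [0,0,0],"claw": -1}])

```text
clock: 33.35
ee_pos: [0.4423, -0.0632, 0.2317]
tcp_rot: [[0.026, 0.001, 1.0], [-1.0, -0.0, 0.026], [0.0, -1.0, 0.001]]
force: [1.1, -0.3, -1.5]
grip_width: 0.0175
```

Request:
move_arm(targets=[{"travel": [0,0,0.007],"turn": [0,0,0],"claw": -1},{"travel": [0,0,0.014],"turn": [0,0,0],"claw": -1},{"travel": [0,0,0.022],"turn": [0,0,0],"claw": -1},{"travel": [0,0,0.03],"turn": [0,0,0],"claw": -1},{"travel": [0,0,0.04],"turn": [0,0,0],"claw": -1},{"travel": [0,0,0.05],"turn": [0,0,0],"claw": -1},{"travel": [0,0,0.05],"turn": [0,0,0],"claw": -1}])

```text
clock: 34.05
ee_pos: [0.443, -0.0634, 0.2832]
tcp_rot: [[0.026, 0.004, 1.0], [-1.0, -0.001, 0.026], [0.001, -1.0, 0.004]]
force: [-0.2, -0.0, -0.9]
grip_width: 0.0179
```

```bash
python3 f.py; python3 - <<'E'
from h import *
s=grab('scene','s8.png');t=grab('side','t8.png');o=st();ee=o['ee_pos'];R=o['tcp_rot']
# flap stayed? compare flap region with s7/t7 by orange mask
for a,b in(('s7',s),('t7',t)):
    m=[cv2.inRange(cv2.cvtColor(i,cv2.COLOR_BGR2HSV),(5,180,120),(16,255,255))>0 for i in(load(a)['image'],b['image'])]
    print(a,m[0].sum(),m[1].sum(),(m[0]^m[1]).sum())
out=[]
for d,(x,y) in((s,(274,200)),(t,(271,180))):out.append(cv2.resize(d['image'][y:y+100,x:x+66],(396,600),interpolation=cv2.INTER_CUBIC))
cv2.imwrite('pics/c8.png',np.hstack(out))
E
```

```text
[ 0.13 -0.34 -2.12] [0.05  0.095 0.026] [ 0.442  -0.0632  0.2805] 34.25 0.017339424994372476
s7 4346 4371 147
t7 614 632 144
```

Request:
move_arm(targets=[{"travel": [-0.005,-0.02,0.03],"turn": [0,0,-0.03],"claw": -1},{"travel": [-0.007,-0.05,0.03],"turn": [0,0,-0.06],"claw": -1},{"travel": [-0.0085,-0.08,0.03],"turn": [0,0,-0.09],"claw": -1},{"travel": [-0.0085,-0.11,0.03],"turn": [0,0,-0.12],"claw": -1},{"travel": [-0.0085,-0.14,0.01],"turn": [0,0,-0.15],"claw": -1},{"travel": [-0.0085,-0.17,-0.02],"turn": [0,0,-0.18],"claw": -1},{"travel": [-0.0085,-0.2,-0.05],"turn": [0,0,-0.217],"claw": -1},{"travel": [-0.0085,-0.225,-0.08],"turn": [0,0,-0.217],"claw": -1},{"travel": [-0.0085,-0.238,-0.1],"turn": [0,0,-0.217],"claw": -1},{"travel": [-0.0085,-0.238,-0.11],"turn": [0,0,-0.217],"claw": -1}])

```text
clock: 35.35
ee_pos: [0.4322, -0.3017, 0.1674]
tcp_rot: [[-0.192, -0.005, 0.981], [-0.981, 0.003, -0.192], [-0.002, -1.0, -0.005]]
force: [-0.1, 1.0, -0.6]
grip_width: 0.0182
```

Request:
move_arm(targets=[{"travel": [0,0,0],"turn": [0,0,0],"claw": -1},{"travel": [0,0,0],"turn": [0,0,0],"claw": -1},{"travel": [0,0,0],"turn": [0,0,0],"claw": -1}])

```text
clock: 35.65
ee_pos: [0.4346, -0.301, 0.173]
tcp_rot: [[-0.189, 0.003, 0.982], [-0.982, -0.002, -0.189], [0.002, -1.0, 0.003]]
force: [-0.1, 0.2, -2.0]
grip_width: 0.0174
```

```bash
python3 - <<'E'
from h import *
s=grab('scene','s9.png');t=grab('side','t9.png');o=st();ee=o['ee_pos'];R=o['tcp_rot'];print(ee,R.round(3))
out=[]
for d,w in((s,100),(t,100)):
    c=proj(d,ee+R[:,2]*.03-[0,0,.02]).astype(int);x,y=c-[50,55];print(x,y)
    out.append(cv2.resize(d['image'][y:y+120,x:x+100],(400,480),interpolation=cv2.INTER_CUBIC))
    print([proj(d,ee+R[:,2]*a+np.array([0,0,b])).round(1).tolist() for a,b in((-.075,-.003),(.075,-.003),(.12,-.003),(.12,-.046))])
b=np.hstack(out)
f=[cv2.resize(d['image'][y:y+60,x:x+200],(400,120)) for d,x,y in((s,250,215),(t,210,190))]
cv2.imwrite('pics/c9.png',np.vstack([b,np.hstack(f)]))
E
```

```text
[ 0.43452312 -0.30103545  0.17279631] [[-0.189  0.002  0.982]
 [-0.982 -0.002 -0.189]
 [ 0.002 -1.     0.003]]
170 263
[[190.9, 287.5], [232.8, 326.2], [246.8, 339.2], [249.3, 350.6]]
323 161
[[406.4, 219.8], [360.9, 208.3], [348.0, 205.1], [347.5, 217.6]]
```

View pics/c9.png

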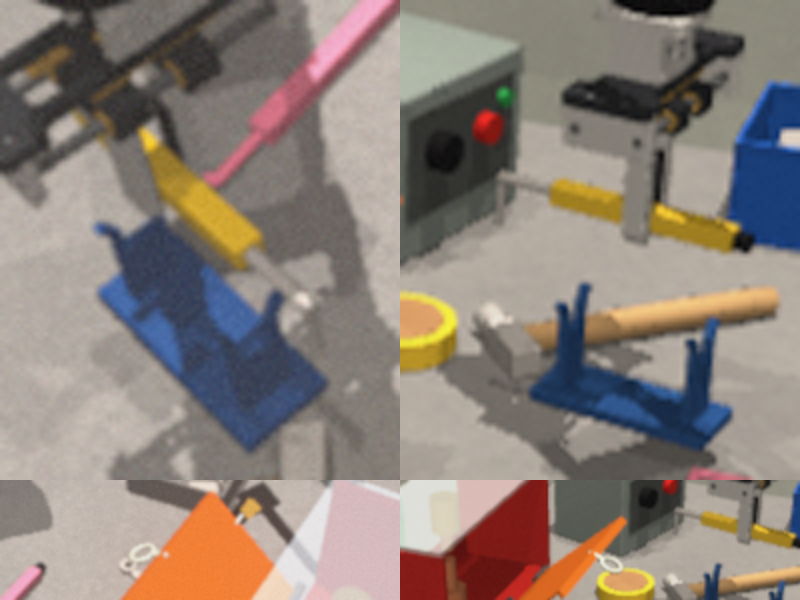

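The rod still lies level and straight in the jaws, within about 1 px of where it should be, the rack is below it, and the flap stays down. I'll lower it now.

Request:
move_arm(targets=[{"travel": [0,0,-0.02],"turn": [0,0,0],"claw": -1},{"travel": [0,0,-0.045],"turn": [0,0,0],"claw": -1},{"travel": [0,0,-0.06],"turn": [0,0,0],"claw": -1},{"travel": [0,0,-0.07],"turn": [0,0,0],"claw": -1},{"travel": [0,0,-0.07],"turn": [0,0,0],"claw": -1},{"travel": [0,0,-0.07],"turn": [0,0,0],"claw": -1},{"travel": [0,0,-0.07],"turn": [0,0,0],"claw": -1}])

```text
clock: 36.45
ee_pos: [0.4345, -0.3018, 0.1026]
tcp_rot: [[-0.19, 0.002, 0.982], [-0.982, -0.002, -0.19], [0.001, -1.0, 0.002]]
force: [0.1, 0.3, -2.1]
grip_width: 0.0176
```

```bash
python3 f.py; python3 -c "
from h import *;print(st()['tcp_rot'].round(4))"
```

```text
[ 0.03 -0.06 -1.51] [ 0.059  0.118 -0.031] [ 0.4341 -0.3016  0.1018] 36.65 0.017693802814989102
[[-1.901e-01  1.100e-03  9.818e-01]
 [-9.818e-01 -1.100e-03 -1.901e-01]
 [ 9.000e-04 -1.000e+00  1.300e-03]]
```

Request:
move_arm(targets=[{"travel": [-0.0004,0.0003,-0.008],"turn": [0,0,0],"claw": -1},{"travel": [-0.0004,0.0003,-0.015],"turn": [0,0,0],"claw": -1},{"travel": [-0.0004,0.0003,-0.021],"turn": [0,0,0],"claw": -1},{"travel": [-0.0004,0.0003,-0.026],"turn": [0,0,0],"claw": -1},{"travel": [-0.0004,0.0003,-0.0285],"turn": [0,0,0],"claw": -1},{"travel": [-0.0004,0.0003,-0.0285],"turn": [0,0,0],"claw": -1},{"travel": [-0.0004,0.0003,-0.0285],"turn": [0,0,0],"claw": -1}])

```text
clock: 37.35
ee_pos: [0.4331, -0.3008, 0.0729]
tcp_rot: [[-0.19, -0.001, 0.982], [-0.982, 0.0, -0.19], [0.0, -1.0, -0.001]]
force: [-2.6, 0.5, 2.3]
grip_width: 0.0177
```

```bash
python3 f.py
```

```text
[-2.11  1.2   2.67] [ 0.438  0.776 -0.089] [ 0.4331 -0.3008  0.0728] 37.55 0.017343657009263477
```

The rod is resting on the notch floors with about 4 N, so I'll release it.

Request:
move_arm(targets=[{"travel": [0,0,0],"turn": [0,0,0],"claw": -0.4},{"travel": [0,0,0],"turn": [0,0,0],"claw": 0},{"travel": [0,0,0],"turn": [0,0,0],"claw": 0.5},{"travel": [0,0,0],"turn": [0,0,0],"claw": 0.5},{"travel": [0,0,0],"turn": [0,0,0],"claw": 0.5},{"travel": [0,0,0],"turn": [0,0,0],"claw": 0.5},{"travel": [0,0,0],"turn": [0,0,0],"claw": 0.5},{"travel": [0,0,0],"turn": [0,0,0],"claw": 0.5}])

```text
clock: 38.35
ee_pos: [0.4333, -0.3009, 0.0725]
tcp_rot: [[-0.19, 0.0, 0.982], [-0.982, -0.0, -0.19], [0.0, -1.0, 0.0]]
force: [-0.2, -0.3, 0.8]
grip_width: 0.0703
```

Request:
move_arm(targets=[{"travel": [0,0,0.01],"turn": [0,0,0],"claw": 0.5},{"travel": [0,0,0.03],"turn": [0,0,0],"claw": 0.5},{"travel": [0,0,0.06],"turn": [0,0,0],"claw": 0.5},{"travel": [0,0,0.1],"turn": [0,0,0],"claw": 0.5},{"travel": [0,0,0.14],"turn": [0,0,0],"claw": 0.5},{"travel": [0,0,0.155],"turn": [0,0,0],"claw": 0.5},{"travel": [0,0,0.155],"turn": [0,0,0],"claw": 0.5},{"travel": [0,0,0.155],"turn": [0,0,0],"claw": 0.5}])

```text
clock: 39.15
ee_pos: [0.4329, -0.3005, 0.226]
tcp_rot: [[-0.19, -0.002, 0.982], [-0.982, 0.001, -0.19], [-0.001, -1.0, -0.002]]
force: [0.2, 1.2, -1.2]
grip_width: 0.07
```

```bash
python3 f.py; python3 - <<'E'
from h import *
w=grab('wrist','w10.png');s=grab('scene','s10.png');t=grab('side','t10.png')
ym=lambda i:cv2.inRange(cv2.cvtColor(i,cv2.COLOR_BGR2HSV),(22,150,100),(34,255,255))
om=lambda i:cv2.inRange(cv2.cvtColor(i,cv2.COLOR_BGR2HSV),(5,180,120),(16,255,255))
def rod(i,box):
    x,y,X,Y=box;m=np.zeros(i.shape[:2],np.uint8);m[y:Y,x:X]=ym(i)[y:Y,x:X];p=cv2.findNonZero(m);
    return cv2.minAreaRect(p),len(p)
for n,b in(('scene',(185,295,250,365)),('side',(350,225,415,260))):
    for k in('1','10'):print(n,k,rod(load(n[0].replace('s','s' if n=='scene' else 't')+k)['image'] if k=='10' else load(n+k)['image'],b))
for k in('w2','w10'):print(k,rod(load(k)['image'],(290,140,350,320)),load(k)['ee'])
for a,b in(('s8',s),('t8',t)):print('flap',(om(load(a)['image'])>0).sum(),(om(b['image'])>0).sum())
E
```

```text
[-0.13  0.13 -0.21] [0.091 0.108 0.001] [ 0.4325 -0.3002  0.2249] 39.35 0.07037697851752216
scene 1 (((218.25, 332.25), (57.27566146850586, 8.485282897949219), 45.0), 454)
scene 10 (((218.06524658203125, 331.3721618652344), (57.25871658325195, 8.885336875915527), 44.144901275634766), 401)
side 1 (((381.7801208496094, 243.28192138671875), (45.33484649658203, 7.460544586181641), 15.708637237548828), 258)
side 10 (((381.66839599609375, 243.86012268066406), (45.40160369873047, 7.024014472961426), 14.743562698364258), 251)
w2 (((320.26739501953125, 229.4242401123047), (19.78363037109375, 161.21353149414062), 1.3426240682601929), 3007) [ 0.42992027 -0.29988569  0.22721011]
w10 (((320.0, 232.5), (161.0, 20.0), 90.0), 3008) [ 0.43253026 -0.30022859  0.22487706]
flap 4371 4338
flap 632 656
```

```bash
python3 -c "
from plant import arm;print(arm.sign_off(),arm.get_obs()['clock'])"
```

```text
the job is handed in; nothing more can be done
the job is handed in; nothing more can be done
```

The job is done and handed in at about 39.5 s. I took the yellow rod from the blue rack, hooked the ring and pulled the flap down until it caught. Then I unhooked the rod straight up and laid it back in the rack.

**Pull:** The first pull reached about 10 N without the catch taking, because the hook was dragging the ring upward. I backed off about 10 mm, slid the tine lower in the ring and pulled on a steeper path. The highest level pull was about 12 N, against the stop.

**Catch:** I did not see a clear click. The pull fell from about 5 N to 2.6 N at a flap angle near 0.85 rad, then rose steadily as at a stop. After I backed the hook off it read 0.1 N, so the flap was holding by itself.

**Last checks:**
- **Flap:** it still looks down after unhooking and in the last pictures. Its orange area in both fixed cameras changed only slightly (4371 to 4338 and 632 to 656 pixels).
- **Rod:** it lies within 1 pixel of its starting place in the scene and side views. It shows about 1° of difference in direction, probably play in the notches.
- **Gripper:** it is open, about 15 cm above the rod, with no contact force.
- **Other objects:** I did not check them separately; in the pictures I saw nothing had been disturbed.

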